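# Close the gearbox and dip it with the gauge rod

## Task

First set the loose round cover onto the raised rim of the gearbox's top opening so it sits seated and level, and let go of it. Then take the gauge rod from its wooden rest, push it down the slanting guide tube until its collar stops on the tube's mouth, and draw it right out again. Finish still holding the rod still in the gripper, clear of the tube, level, with the marked side of its tip facing up for reading, at least 20 cm above the bench and touching nothing else; leave the other parts on the bench alone.

Things in the scene. Friction and masses are not known exactly. Their poses are not given: they have to be found in the camera images.
- gearbox: Fixed small cast-aluminium gearbox. Origin: on the bench (z = 0), between its two parts; z up. To +y the tall case, 150 x 140 mm (y 0 to 140), top at z = 100 mm with a round opening; to -y a low tail housing 130 x 130 mm (y 0 to -130), top at z = 45 mm, from which the slanting guide tube rises, and a 22 mm shaft end sticking out 50 mm further to -y.
- rim (a point): Centre of the top of the raised rim round the gearbox's opening, 115 mm above the bench, at (0, 70, 115) mm in the gearbox frame. The rim is 84 mm outside and 64 mm inside diameter and stands 15 mm above the case. Axes as the gearbox's.
- guide_tube: Steel guide tube fixed to the gearbox, 25 mm outside and 15 mm inside diameter, 95 mm long, open right through. Origin: centre of its mouth, 115 mm above the bench, at (45, -75, 115) mm in the gearbox frame. Its z axis runs along the tube out of the mouth, 36 degrees above level, leaning towards the gearbox's +x (away from the robot); the rod goes in along -z.
- cover: Loose aluminium cover, about 0.25 kg: disc 88 mm diameter, 8 mm thick. Origin: centre of the disc's flat underside (seating face), 10 mm above the bench as it lies; z up. Below: a 10 mm deep tapered spigot (56 to 44 mm diameter) that goes inside the rim. Above: an upright lug to grip, 44 mm along x, 14 mm along y, z from 8 to 48 mm. Seated, its origin is at the rim point; yaw is free.
- rest: Fixed wooden rest, base 150 x 70 x 12 mm, x along the rod. Origin: on the bench under its centre. Two notched uprights 10 mm thick at x = -57.5 and +57.5 mm, 60 mm high, carry the rod level, axis 55 mm above the bench, the rod's origin at x = -27.5 mm; the rod lifts straight up and out.
- gauge_rod: Gauge rod, 178 mm, about 0.12 kg, in the rest, tip roughly towards the robot. Origin: on the axis at the collar's stop face. x runs from tip to grip: steel rod 10 mm diameter x -80 to 0 (tapered end), collar 28 mm diameter x 0 to 8, black square grip 16 x 16 mm x 8 to 98. z: marked side (dark lines near the tip), up as it lies. Fully in: origin at the tube's mouth, x along the tube's z.
- rod_tip (a point): End of the gauge rod's tip, on its axis, at x = -80 mm in the rod frame.
- rod_grip (a point): Point on the rod's axis at x = +45 mm in the rod frame, on the square grip, near the centre of mass; clear of the rest's uprights for a grasp from above across the 16 mm width.
- gear: Bystander: loose steel gear, 76 mm diameter, 34 mm high. Origin under its centre. Leave alone.
- jar: Bystander: glass jar, 68 mm diameter, 90 mm high. Origin under its centre. Leave alone.
- clutch_disc: Bystander: clutch disc, 150 mm diameter, 28 mm high. Origin under its centre. Leave alone.
Things that resemble listed ones, but are neither listed nor needed, are in the scene too. Leave any blue look-alike of the cover alone. There is more than one size of the gauge_rod; the one meant has the size given above.

How it is judged:
On the way, in this order (a step that is already met when the one before it is completed fails the run):
1. the cover sits seated and level on the rim, let go (horizontal distance between cover and rim below 0.006 m and z of cover in the frame of rim between -0.003 and 0.0025 m and angle between cover's own z axis and vertical below 0.06 rad and contact force between cover and the fingers below 0.1 N), for 0.2 s.
2. the rod is in the guide tube with its collar stopped on the mouth (z of gauge_rod in the frame of guide_tube below 0.003 m and distance between gauge_rod and guide_tube below 0.006 m and angle between the x axis of gauge_rod and the z axis of guide_tube, either way round below 0.12 rad), for 0.1 s.
3. the rod is drawn right out of the tube (z of rod_tip in the frame of guide_tube above 0.005 m), for 0.1 s.
At the end, for the whole second after the job is handed in: Rod held by the gripper, at rest (under 0.03 m/s), out of the tube, tip and grip over 0.20 m high, level within 7 deg, marks up within 20 deg, not touching gearbox, cover or rest; cover let go and seated on the rim (centre within 6 mm, height 2.5 mm, tilt under 0.06 rad) (all of step 1 and contact force between gauge_rod and the fingers above 1 N and height (world z) of each of rod_tip, rod_grip above 0.2 m and angle between gauge_rod's own x axis and vertical between 1.44 and 1.7 rad and angle between gauge_rod's own z axis and vertical below 0.35 rad and linear speed of gauge_rod below 0.03 m/s and angular speed of gauge_rod below 0.2 rad/s and contact force between gauge_rod and gearbox below 0.1 N and contact force between gauge_rod and cover below 0.1 N and contact force between gauge_rod and rest below 0.1 N); the arm keeps its last pose, push and grip.
It fails at once if gear is moved more than 30 mm (distance of gear from where it was at the start of the episode above 0.03 m).
It fails at once if jar is moved more than 30 mm (distance of jar from where it was at the start of the episode above 0.03 m).
It fails at once if clutch_disc is moved more than 30 mm (distance of clutch_disc from where it was at the start of the episode above 0.03 m).
It also fails if it takes over 67 s, if anything falls off the work surface, if the arm or the gripper's body presses on something with over 40 N, if the wrist force passes 120 N, or if a joint passes its speed limit or range.

## Robot

A 6-joint arm with a two-finger parallel gripper is mounted at the origin on the work surface. World frame = base frame: x ahead of the robot, y to its left, z up, the work surface at z = 0. Lengths are in m, angles in rad, forces in N, time in s.
With the tool pointing down it reaches from about 0.25 to 0.725 m from the base axis. Payload 4 kg.
Tool frame: the origin (TCP) lies at the centre of the arm's flange, where the gripper is bolted on; the fingertips stand 173 mm ahead of it and the grasp point (between the pads) lies 155 mm ahead of it; x points along the fingers, z is the direction in which the jaws open and shut, and the axes are right-handed (so a half turn about x gives the same grasp; the last joint's range is limited). The gripper opens to 85 mm and grips with 20 to 120 N. Pads are 22 mm wide; open, the fingers measure 114 mm over their backs; the gripper's body (76 mm by 85 mm) begins 54 mm behind the grasp point. The pads swing forward as they close: fully open they stand 13 mm farther back than shut.
Start: joints at [1.123, 0.241, 0.005, 1.335, 0, 1.571], TCP at [0.216, 0.451, 0.405] pointing down, gripper open.
Joint ranges: [-2.72, 2.72], [-1.05, 1.87], [-1.09, 1.28], [-1.99, 2.15], [-1.42, 1.44], [-3.14, 3.14]. Speed limits (rad/s): [2.79, 2.79, 3.14, 3.14, 3.14, 3.14].

## Interface

Orientations are given as a unit quaternion [x, y, z, w].
In Python, from workcell import bot gives the robot as it stands.
- The arm moves only by the tool arm_command, never from a script. Its argument "moves" is one flat list of numbers, 7 for each row, row after row: the shift along the tool's x, y, z in m, then the turn, a rotation vector about the tool's x, y, z in rad, then the closure, from -1 (fully open) to 1 (shut). A call has 1 to 20 rows; each row shifts and turns the pose as measured when the row begins, along the tool's axes as they then stand; what a row does not reach is not made up. A row lasts 1/12 s, in which the tool goes at most 41.7 mm and 7.16 degrees, less where a joint would pass 70% of its speed; a pose out of reach is approached as far as the arm can. A call with a gripper value outside its range is refused whole. The fingers move at their own pace and stop on an object; the grip force is fixed at half the most. Time passes only in rows, so rows that do not move let the fingers close. It gives the time, the measured TCP pose, the force and the opening at its end, in the units of the state.
- bot.get_obs(): the state, without advancing time (a new reading comes with each control period).
- bot.camera(name): name is "scene" or "top" or "wrist"; returns the picture (480x640x3 uint8, red, green, blue); there is no depth.
- bot.get_calibration(name): a dict with "mtx" (3x3 intrinsics, pixels), "world_from_camera" (4x4, takes a point from camera to world coordinates); the wrist camera has in their place "mount" (4x4, takes a point from camera to tool coordinates, whose origin is the TCP and whose axes are the tool frame's). Camera axes: x right, y up, looking along -z (the intrinsics and any distortion apply to the point x, -y, -z); pixel columns grow to the right and rows downward; lengths in m; the calibration is good to about 2 mm. A picture is of the moment at which its call begins: read the wrist's pose just before it. get_calibration takes no time and is no camera call.
- bot.job_done(): hands the job in, once; it reports no verdict.
The state is a dict: "clock": time; "joint_pos": joint angles; "joint_vel": joint speeds; "tau": joint torques, N m; "eef_pos": TCP position; "tool_rot": TCP orientation; "ft_force": force on the tool from outside, world axes, zero at the start; "ft_torque": the same for the moment, N m; "grip_width": finger opening in m.
Only numpy, scipy, OpenCV 4.12 (cv2) and the standard library are available. Lean on these libraries where they do the work, as an engineer would, in place of code of your own. Each camera call takes 0.05 s, during which the arm holds its last target.

## Working session

There is one attempt and no reset: what is moved stays moved. The work goes in short steps, Python scripts to look and compute and a tool call to move; the robot and the scene stay as the last step left them, time stands still between calls to the robot, and variables do not carry over. Pictures are saved under pics/ and viewed, and the job is handed in when it is done.

Besides the shell and the picture viewer there is one more tool, called after "Emit:" as name(argument=value, ...) on one line, values as JSON. arm_command: Moves the arm, as the interface text tells. Its arguments: {"type":"object","properties":{"moves":{"type":"array"}},"required":["moves"]}

```bash
ls; mkdir -p pics
python3 - <<'E'
from workcell import bot
import cv2,numpy as np
np.set_printoptions(precision=4,suppress=True)
for n in ["scene","top","wrist"]:
    c=bot.get_calibration(n); print(n,{k:np.array(v) if not isinstance(v,str) else v for k,v in c.items()})
for n in ["scene","top"]:
    cv2.imwrite(f"pics/{n}0.png",bot.camera(n)[:,:,::-1])
print(bot.get_obs())
E
```

```text
pics
scene {'mtx': array([[433.5871,   0.    , 321.5577],
       [  0.    , 433.5871, 241.3477],
       [  0.    ,   0.    ,   1.    ]]), 'world_from_camera': array([[-0.6006, -0.536 ,  0.5933,  1.1878],
       [ 0.7995, -0.4138,  0.4355,  0.4948],
       [ 0.0121,  0.7359,  0.677 ,  0.8252],
       [ 0.    ,  0.    ,  0.    ,  1.    ]])}
top {'mtx': array([[556.6594,   0.    , 315.3492],
       [  0.    , 556.6594, 250.9083],
       [  0.    ,   0.    ,   1.    ]]), 'world_from_camera': array([[ 0.0091,  0.9983, -0.0572,  0.4754],
       [-0.9999,  0.0095,  0.0058,  0.0016],
       [ 0.0063,  0.0571,  0.9983,  1.3182],
       [ 0.    ,  0.    ,  0.    ,  1.    ]])}
wrist {'mtx': array([[331.1319,   0.    , 318.873 ],
       [  0.    , 331.1319, 238.5164],
       [  0.    ,   0.    ,   1.    ]]), 'mount': array([[-0.0006,  0.3168, -0.9485,  0.0307],
       [-0.0002,  0.9485,  0.3168,  0.0801],
       [ 1.    ,  0.0004, -0.0005, -0.0016],
       [ 0.    ,  0.    ,  0.    ,  1.    ]])}
{'clock': 0.1, 'joint_pos': array([1.123 , 0.2414, 0.0039, 1.3352, 0.    , 1.5708]), 'joint_vel': array([-0.0014, -0.0018,  0.0025,  0.0008, -0.0004,  0.0022]), 'tau': array([  0.0009, -37.3138,  25.301 ,   0.0108,   0.0001,   0.    ]), 'eef_pos': array([0.2164, 0.4505, 0.4039]), 'tool_rot': array([-0.3769,  0.5991,  0.3761,  0.598 ]), 'ft_force': array([-0.1022, -0.0637, -0.1057]), 'ft_torque': array([-0.0145, -0.0204, -0.0567]), 'grip_width': 0.08542188966648574}
```

View pics/scene0.png

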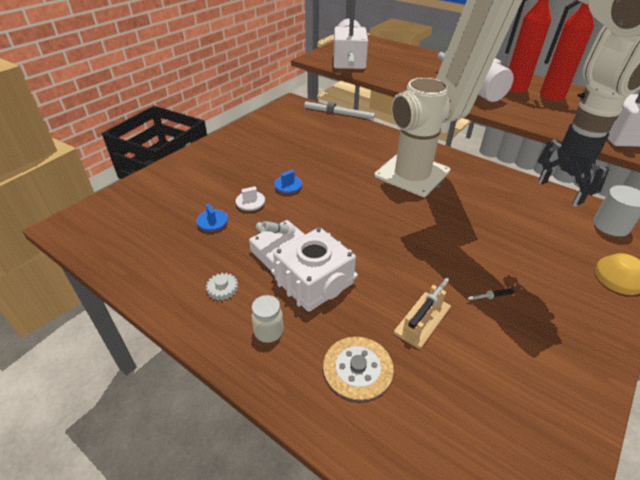

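View pics/top0.png

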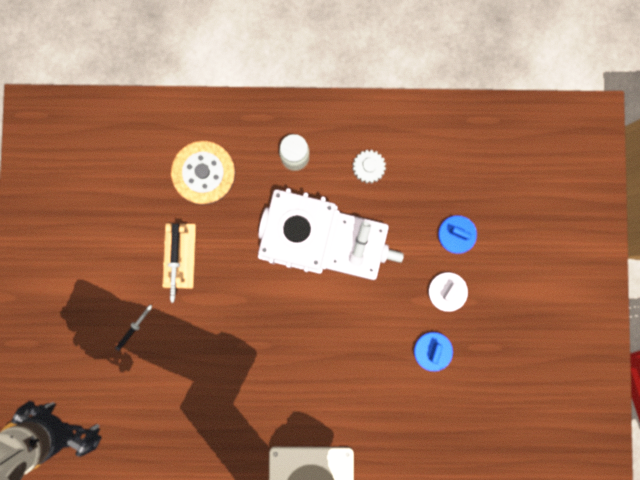

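The scene shows a white cover at top-picture (448,292), between blue look-alikes at (458,234) and (434,351). The gauge rod in the rest is at (175,255), and a smaller loose look-alike rod is at (135,327). The white cover and the rod in the rest fit the description, so I'll confirm them in enlarged crops.

```bash
cat > h.py <<'E'
from workcell import bot
import cv2,numpy as np
from scipy.spatial.transform import Rotation as R
np.set_printoptions(precision=4,suppress=True)
def pix2w(name,uv,z,T=None):
    c=bot.get_calibration(name);K=np.array(c["mtx"])
    T=np.array(c["world_from_camera"]) if T is None else T
    d=np.linalg.inv(K)@np.array([uv[0],uv[1],1.]); d=T[:3,:3]@(d*[1,-1,-1]); o=T[:3,3]
    return o+d*(z-o[2])/d[2]
def w2pix(name,p,T=None):
    c=bot.get_calibration(name);K=np.array(c["mtx"])
    T=np.array(c["world_from_camera"]) if T is None else T
    q=T[:3,:3].T@(np.array(p)-T[:3,3]); q=K@(q*[1,-1,-1]); return q[:2]/q[2]
def wristT():
    o=bot.get_obs(); W=np.eye(4);W[:3,:3]=R.from_quat(o["tool_rot"]).as_matrix();W[:3,3]=o["eef_pos"]
    return W@np.array(bot.get_calibration("wrist")["mount"])
def crop(im,x0,y0,w,h,s,fn):
    cv2.imwrite(fn,cv2.resize(im[y0:y0+h,x0:x0+w],None,fx=s,fy=s,interpolation=cv2.INTER_CUBIC))
E
python3 - <<'E'
from h import *
im=cv2.imread('pics/top0.png')
crop(im,250,180,160,110,5,'pics/c_gb.png')
crop(im,400,205,100,100*3//2//1,4,'pics/c_cov.png')
crop(im,150,205,60,110,5,'pics/c_rod.png')
E
```

```text
(no output)
```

View pics/c_gb.png

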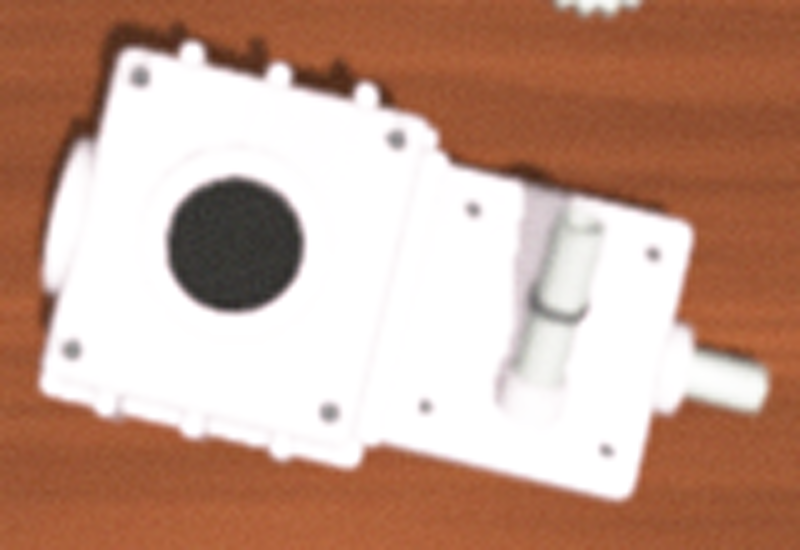

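View pics/c_cov.png

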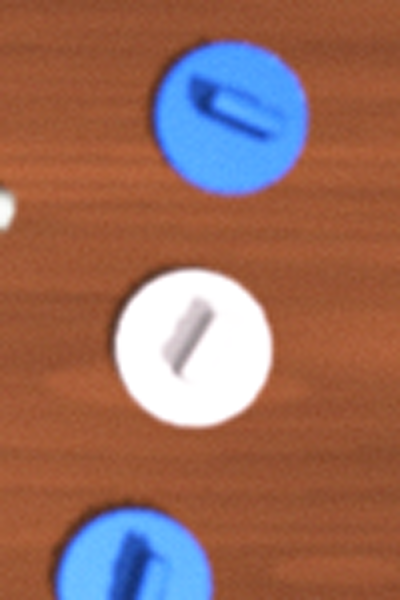

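View pics/c_rod.png

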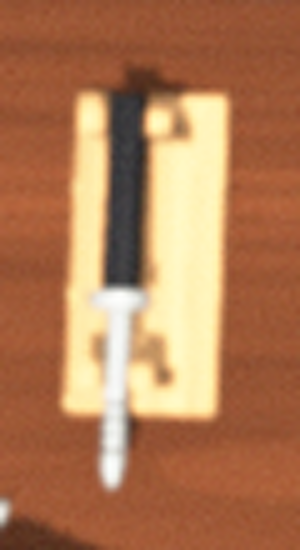

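Run:
```python
from h import *
def P(x0,y0,s,uv): return [(uv[0]+.5)/s-.5+x0,(uv[1]+.5)/s-.5+y0]
g=lambda uv,z: pix2w("top",P(250,180,5,uv),z)
rim=g((235,244),.115)
b=[g(u,.1) for u in [(140,76),(396,138),(330,412),(72,349)]]
t=[g(u,.045) for u in [(473,209),(653,254),(606,450),(425,407)]]
print("rim",rim,"case c",np.mean(b,0),"tail c",np.mean(t,0))
# -y dir of gearbox: b0->b1, b3->b2
for a in (b,t):
    v=(a[1]-a[0])+(a[2]-a[3]); w=(a[0]-a[3])+(a[1]-a[2])
    print("yaw",np.degrees(np.arctan2(-v[1],-v[0]))-90,np.degrees(np.arctan2(w[1],w[0])))
d=np.mean(b,0)-np.mean(t,0); print("yaw",np.degrees(np.arctan2(d[1],d[0]))-90, np.linalg.norm(d))
c=lambda uv,z: pix2w("top",P(400,205,4,uv),z)
print("cover",c((194,347),.018), 'lug ends',c((206,305),.058),c((182,377),.058))
r=lambda uv,z: pix2w("top",P(150,205,5,uv),z)
print("rod tip",r((111,490),.055),"end",r((127,92),.063),"collar",r((118,292),.055))
print("rest c",[r(u,.012) for u in[(79,92),(231,95),(217,417),(64,413)]])
print("gear/jar/clutch",[pix2w("top",u,z)[:2] for u,z in[((370,166),.034),((294,148),.09),((203,172),.02)]])
print("blue",[pix2w("top",u,.018)[:2] for u in[(458,234),(434,351)]])
print("look rod",[pix2w("top",u,.01)[:2] for u in[(150,308),(119,346)]])
```

```text
rim [0.5929 0.0358 0.115 ] case c [0.5946 0.0364 0.1   ] tail c [ 0.5615 -0.1022  0.045 ]
yaw -13.159568688699082 -13.079960796329654
yaw -13.190802655467024 -13.242599270836708
yaw -13.415646448102734 0.15274098102635103
cover [ 0.4582 -0.3166  0.018 ] lug ends [ 0.4826 -0.3137  0.058 ] [ 0.4418 -0.2999  0.058 ]
rod tip [0.4278 0.3173 0.055 ] end [0.6075 0.3123 0.063 ] collar [0.5173 0.3162 0.055 ]
rest c [array([0.6127, 0.3475, 0.012 ]), array([0.6119, 0.276 , 0.012 ]), array([0.4606, 0.2793, 0.012 ]), array([0.4619, 0.3508, 0.012 ])]
gear/jar/clutch [array([ 0.7486, -0.1315]), array([0.7755, 0.0443]), array([0.7332, 0.2601])]
blue [array([ 0.5928, -0.3404]), array([ 0.32  , -0.2831])]
look rod [array([0.4131, 0.3791]), array([0.3245, 0.4487])]
```

```bash
cat >> h.py <<'E'
def pose():
    o=bot.get_obs(); return np.array(o["eef_pos"]),R.from_quat(o["tool_rot"])
def down(yawz):
    # tool x down, tool z horizontal at yaw yawz (deg)
    x=np.array([0,0,-1.]);a=np.radians(yawz);z=np.array([np.cos(a),np.sin(a),0]);y=np.cross(z,x)
    return R.from_matrix(np.c_[x,y,z])
def plan(p,Rt,n=None,cl=None,vmax=.038,wmax=6.5):
    p0,R0=pose(); p=np.array(p,float)
    dp=p-p0; rv=(R0.inv()*Rt).as_rotvec()
    m=int(np.ceil(max(np.linalg.norm(dp)/vmax,np.degrees(np.linalg.norm(rv))/wmax,1)))
    n=n or m
    print("dist %.4f ang(deg) %.2f rows %d | tool shift"%(np.linalg.norm(dp),np.degrees(np.linalg.norm(rv)),n),R0.inv().apply(dp),"rv",rv)
    out=[]
    for k in range(n):
        Rk=R0*R.from_rotvec(rv*k/n)
        out.append(np.r_[Rk.inv().apply(dp/n),rv/n])
    for r in out: print(np.round(r,4).tolist())
E
python3 - <<'E'
from h import *
p,r=pose();print(p);print(r.as_matrix())
plan([.458,-.31,.36],down(-112))
E
```

```text
[0.2164 0.4505 0.4039]
[[-0.0008 -0.9014  0.433 ]
 [-0.0017  0.433   0.9014]
 [-1.      0.     -0.0019]]
dist 0.7992 ang(deg) 176.34 rows 28 | tool shift [ 0.045  -0.5471 -0.5808] rv [ 3.0778 -0.0001  0.0029]
[0.0016, -0.0195, -0.0207, 0.1099, -0.0, 0.0001]
[0.0016, -0.0217, -0.0185, 0.1099, -0.0, 0.0001]
[0.0016, -0.0236, -0.016, 0.1099, -0.0, 0.0001]
[0.0016, -0.0252, -0.0133, 0.1099, -0.0, 0.0001]
[0.0016, -0.0265, -0.0105, 0.1099, -0.0, 0.0001]
[0.0016, -0.0275, -0.0075, 0.1099, -0.0, 0.0001]
[0.0016, -0.0282, -0.0044, 0.1099, -0.0, 0.0001]
[0.0016, -0.0285, -0.0013, 0.1099, -0.0, 0.0001]
[0.0016, -0.0284, 0.0018, 0.1099, -0.0, 0.0001]
[0.0016, -0.0281, 0.0049, 0.1099, -0.0, 0.0001]
[0.0016, -0.0274, 0.008, 0.1099, -0.0, 0.0001]
[0.0016, -0.0263, 0.0109, 0.1099, -0.0, 0.0001]
[0.0016, -0.025, 0.0138, 0.1099, -0.0, 0.0001]
[0.0016, -0.0233, 0.0164, 0.1099, -0.0, 0.0001]
[0.0016, -0.0214, 0.0189, 0.1099, -0.0, 0.0001]
[0.0016, -0.0192, 0.0211, 0.1099, -0.0, 0.0001]
[0.0016, -0.0167, 0.0231, 0.1099, -0.0, 0.0001]
[0.0016, -0.0141, 0.0248, 0.1099, -0.0, 0.0001]
[0.0016, -0.0113, 0.0262, 0.1099, -0.0, 0.0001]
[0.0016, -0.0084, 0.0272, 0.1099, -0.0, 0.0001]
[0.0016, -0.0053, 0.028, 0.1099, -0.0, 0.0001]
[0.0016, -0.0022, 0.0284, 0.1099, -0.0, 0.0001]
[0.0016, 0.0009, 0.0285, 0.1099, -0.0, 0.0001]
[0.0016, 0.004, 0.0282, 0.1099, -0.0, 0.0001]
[0.0016, 0.0071, 0.0276, 0.1099, -0.0, 0.0001]
[0.0016, 0.0101, 0.0267, 0.1099, -0.0, 0.0001]
[0.0016, 0.013, 0.0254, 0.1099, -0.0, 0.0001]
[0.0016, 0.0157, 0.0238, 0.1099, -0.0, 0.0001]
```

Emit:
arm_command(moves=[0.002,-0.027,-0.029,0,0,0,-1,0.002,-0.027,-0.029,0,0,0,-1,0.002,-0.027,-0.029,0,0,0,-1,0.002,-0.027,-0.029,0,0,0,-1,0.002,-0.027,-0.029,0,0,0,-1])

```text
clock: 0.52
eef_pos: [0.2756, 0.2617, 0.3898]
tool_rot: [-0.381, 0.597, 0.381, 0.594]
ft_force: [1.6, -0.2, -0.3]
grip_width: 0.0856
```

Run:
```python
from h import *
print(bot.get_obs()["joint_pos"],bot.get_obs()["clock"])
p,r=pose();print(p,np.degrees(np.arctan2(r.as_matrix()[1,2],r.as_matrix()[0,2])))
plan([.458,-.31,.36],down(68),n=20)
```

```text
[ 0.7594  0.0125 -0.2999  1.2628  0.0003  1.1929] 0.5167
[0.2756 0.2617 0.3898] 65.16202739267207
dist 0.6008 ang(deg) 2.85 rows 20 | tool shift [ 0.0308 -0.4057 -0.4421] rv [-0.0495 -0.0039 -0.002 ]
[0.0015, -0.0203, -0.0221, -0.0025, -0.0002, -0.0001]
[0.0015, -0.0202, -0.0222, -0.0025, -0.0002, -0.0001]
[0.0015, -0.0202, -0.0222, -0.0025, -0.0002, -0.0001]
[0.0015, -0.0201, -0.0223, -0.0025, -0.0002, -0.0001]
[0.0015, -0.0201, -0.0223, -0.0025, -0.0002, -0.0001]
[0.0015, -0.02, -0.0224, -0.0025, -0.0002, -0.0001]
[0.0015, -0.02, -0.0224, -0.0025, -0.0002, -0.0001]
[0.0015, -0.0199, -0.0225, -0.0025, -0.0002, -0.0001]
[0.0015, -0.0198, -0.0225, -0.0025, -0.0002, -0.0001]
[0.0015, -0.0198, -0.0226, -0.0025, -0.0002, -0.0001]
[0.0015, -0.0197, -0.0226, -0.0025, -0.0002, -0.0001]
[0.0015, -0.0197, -0.0227, -0.0025, -0.0002, -0.0001]
[0.0015, -0.0196, -0.0227, -0.0025, -0.0002, -0.0001]
[0.0015, -0.0196, -0.0228, -0.0025, -0.0002, -0.0001]
[0.0015, -0.0195, -0.0228, -0.0025, -0.0002, -0.0001]
[0.0015, -0.0194, -0.0228, -0.0025, -0.0002, -0.0001]
[0.0015, -0.0194, -0.0229, -0.0025, -0.0002, -0.0001]
[0.0015, -0.0193, -0.0229, -0.0025, -0.0002, -0.0001]
[0.0015, -0.0193, -0.023, -0.0025, -0.0002, -0.0001]
[0.0015, -0.0192, -0.023, -0.0025, -0.0002, -0.0001]
```

Emit:
arm_command(moves=[0.0015,-0.027,-0.03,-0.003,0,0,-1,0.0015,-0.027,-0.03,-0.003,0,0,-1,0.0015,-0.027,-0.03,-0.003,0,0,-1,0.0015,-0.027,-0.03,-0.003,0,0,-1,0.0015,-0.027,-0.03,-0.003,0,0,-1,0.0015,-0.027,-0.03,-0.003,0,0,-1,0.0015,-0.027,-0.03,-0.003,0,0,-1,0.0015,-0.027,-0.03,-0.003,0,0,-1,0.0015,-0.027,-0.03,-0.003,0,0,-1,0.0015,-0.027,-0.03,-0.003,0,0,-1,0.0015,-0.027,-0.03,-0.003,0,0,-1,0.0015,-0.027,-0.03,-0.003,0,0,-1,0.0015,-0.027,-0.03,-0.003,0,0,-1,0.0015,-0.027,-0.03,-0.003,0,0,-1,0.0015,-0.027,-0.03,-0.003,0,0,-1,0,0,0,0,0,0,-1])

```text
clock: 1.85
eef_pos: [0.4636, -0.3406, 0.3609]
tool_rot: [-0.392, 0.59, 0.394, 0.585]
ft_force: [0.7, -0.4, -0.5]
grip_width: 0.0849
```

Run:
```python
from h import *
p,r=pose();print(p,r.as_matrix(),bot.get_obs()["joint_pos"])
T=wristT();np.save("T1.npy",T)
im=bot.camera("wrist")[:,:,::-1].copy();cv2.imwrite("pics/w1.png",im)
print(w2pix("wrist",[.458,-.3166,.018],T))
```

```text
[ 0.4636 -0.3406  0.3609] [[-0.0067 -0.9242  0.3819]
 [-0.0017  0.3819  0.9242]
 [-1.      0.0055 -0.0042]] [-0.6324  0.4126  0.1332  1.2958 -0.0053 -0.2405]
[342.7655 202.4371]
```

View pics/w1.png

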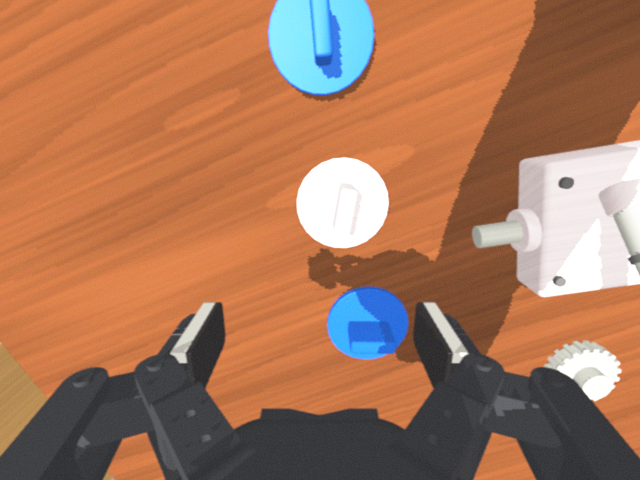

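The white cover is at (342,202), as predicted. The blue look-alikes are at (322,40) and (368,323). Next is a closer look at the lug.

Run:
```python
from h import *
im=cv2.imread('pics/w1.png')
g=im[145:260,285:400].astype(np.float32)
g=np.clip((g-200)*255/55,0,255).astype(np.uint8)
cv2.imwrite('pics/w1c.png',cv2.resize(g,None,fx=5,fy=5,interpolation=cv2.INTER_CUBIC))
```

```text
(no output)
```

View pics/w1c.png

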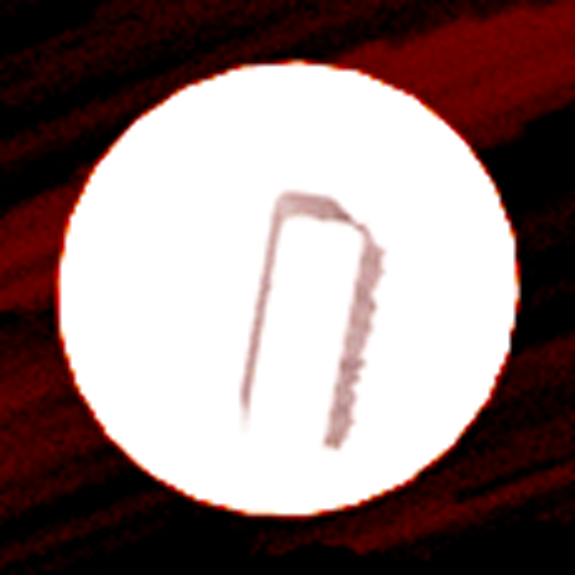

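Run:
```python
from h import *
T=np.load("T1.npy")
w=lambda uv,z: pix2w("wrist",[(uv[0]+.5)/5-.5+285,(uv[1]+.5)/5-.5+145],z,T)
print("disc c",w((289,288),.018), [w(u,.018)[:2] for u in [(59,288),(518,288),(289,62),(289,515)]])
a,b,c,d=[w(u,.058) for u in[(280,217),(362,232),(247,400),(328,440)]]
print(a,b,c,d)
for p,q in((c,a),(d,b)): v=p-q; print(np.degrees(np.arctan2(v[1],v[0])))
v=a-b; print(np.linalg.norm(v), np.degrees(np.arctan2(v[1],v[0])))
```

```text
disc c [ 0.4577 -0.3168  0.018 ] [array([ 0.4408, -0.3576]), array([ 0.4744, -0.2763]), array([ 0.4183, -0.3016]), array([ 0.5008, -0.3336])]
[ 0.4372 -0.3132  0.058 ] [ 0.4446 -0.3016  0.058 ] [ 0.4642 -0.3298  0.058 ] [ 0.4762 -0.3196  0.058 ]
-31.52425293459906
-29.68668102077354
0.01383680059398686 -122.78618302879781
```

Run:
```python
from h import *
plan([.458,-.317,.24],down(59),n=6)
plan([.458,-.317,.197],down(59),n=6)
```

```text
dist 0.1229 ang(deg) 8.61 rows 6 | tool shift [0.121  0.0114 0.0181] rv [ 0.15   -0.0028 -0.008 ]
[0.0202, 0.0019, 0.003, 0.025, -0.0005, -0.0013]
[0.0202, 0.002, 0.003, 0.025, -0.0005, -0.0013]
[0.0202, 0.0021, 0.0029, 0.025, -0.0005, -0.0013]
[0.0202, 0.0022, 0.0028, 0.025, -0.0005, -0.0013]
[0.0202, 0.0023, 0.0028, 0.025, -0.0005, -0.0013]
[0.0202, 0.0024, 0.0027, 0.025, -0.0005, -0.0013]
dist 0.1654 ang(deg) 8.61 rows 6 | tool shift [0.164  0.011  0.0182] rv [ 0.15   -0.0028 -0.008 ]
[0.0273, 0.0018, 0.003, 0.025, -0.0005, -0.0013]
[0.0273, 0.0019, 0.003, 0.025, -0.0005, -0.0013]
[0.0273, 0.0021, 0.0029, 0.025, -0.0005, -0.0013]
[0.0273, 0.0022, 0.0028, 0.025, -0.0005, -0.0013]
[0.0273, 0.0023, 0.0028, 0.025, -0.0005, -0.0013]
[0.0273, 0.0024, 0.0027, 0.025, -0.0005, -0.0013]
```

Emit:
arm_command(moves=[0.02,0.002,0.003,0.025,-0.0005,-0.0013,-1,0.02,0.002,0.003,0.025,-0.0005,-0.0013,-1,0.02,0.002,0.003,0.025,-0.0005,-0.0013,-1,0.02,0.002,0.003,0.025,-0.0005,-0.0013,-1,0.02,0.002,0.003,0.025,-0.0005,-0.0013,-1,0.02,0.002,0.003,0.025,-0.0005,-0.0013,-1,0,0,0,0,0,0,-1])

```text
clock: 2.48
eef_pos: [0.4567, -0.3115, 0.236]
tool_rot: [-0.344, 0.617, 0.348, 0.617]
ft_force: [-0.1, 0.7, -0.2]
grip_width: 0.0851
```

Run:
```python
from h import *
print(pose()[0]);plan([.458,-.317,.197],down(59),n=3)
cv2.imwrite("pics/w2.png",bot.camera("wrist")[:,:,::-1])
```

```text
[ 0.4567 -0.3115  0.236 ]
dist 0.0394 ang(deg) 0.49 rows 3 | tool shift [ 0.0389 -0.0041 -0.0041] rv [-0.007   0.0023 -0.0044]
[0.013, -0.0014, -0.0014, -0.0023, 0.0008, -0.0015]
[0.013, -0.0014, -0.0014, -0.0023, 0.0008, -0.0015]
[0.013, -0.0013, -0.0014, -0.0023, 0.0008, -0.0015]
```

View pics/w2.png

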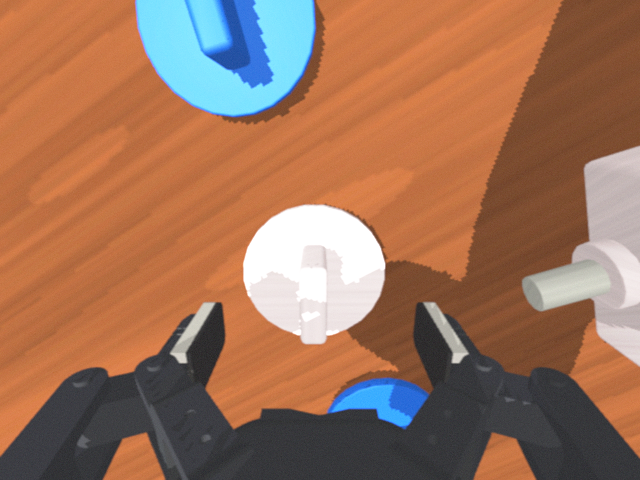

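The lug at (314,290) stands upright in the picture, parallel to the pads and between them. I'll descend and grip.

Emit:
arm_command(moves=[0.013,-0.0014,-0.0014,-0.002,0.001,-0.0015,-1,0.013,-0.0014,-0.0014,-0.002,0.001,-0.0015,-1,0.013,-0.0013,-0.0014,-0.002,0.001,-0.0015,-1,0,0,0,0,0,0,-1,0,0,0,0,0,0,1,0,0,0,0,0,0,1,0,0,0,0,0,0,1,0,0,0,0,0,0,1,0,0,0,0,0,0,1,0,0,0,0,0,0,1,0,0,0,0,0,0,1,0,0,0,0,0,0,1])

```text
clock: 3.53
eef_pos: [0.4627, -0.3178, 0.212]
tool_rot: [-0.357, 0.611, 0.344, 0.617]
ft_force: [-0.1, -0.1, 0.5]
grip_width: 0.0127
```

Run:
```python
from h import *
print(bot.get_obs())
```

```text
{'clock': 3.5333, 'joint_pos': array([-0.6016,  0.5055, -0.1391,  0.9056, -0.0007, -0.0682]), 'joint_vel': array([-0.0005, -0.0003,  0.0003, -0.0028,  0.0015, -0.0007]), 'tau': array([  0.0154, -47.2738,  22.2448,  -0.128 ,   0.0143,  -0.004 ]), 'eef_pos': array([ 0.4627, -0.3178,  0.212 ]), 'tool_rot': array([-0.3572,  0.6111,  0.3439,  0.617 ]), 'ft_force': array([-0.1329, -0.1039,  0.4949]), 'ft_torque': array([-0.1478, -0.1241, -0.0856]), 'grip_width': 0.01266472651594643}
```

Run:
```python
from h import *
print(pose()[1].as_matrix())
cv2.imwrite("pics/w3.png",bot.camera("wrist")[:,:,::-1])
im=bot.camera("scene")[:,:,::-1]; crop(im,190,120,200,150,4,'pics/s3.png')
```

```text
[[ 0.0165 -0.8609  0.5085]
 [-0.0122  0.5084  0.8611]
 [-0.9998 -0.0204 -0.0021]]
```

View pics/w3.png

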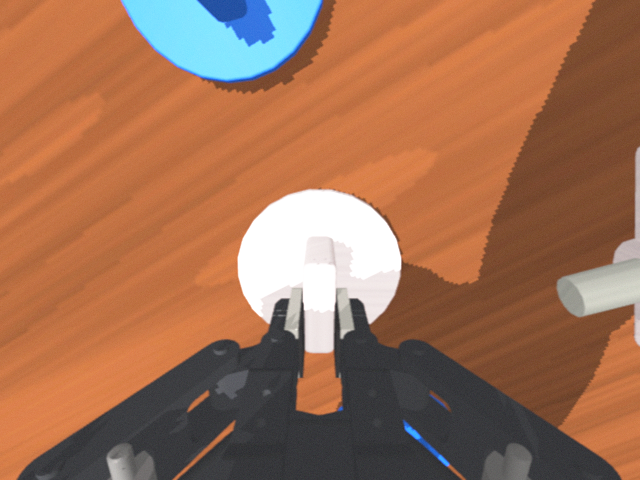

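View pics/s3.png

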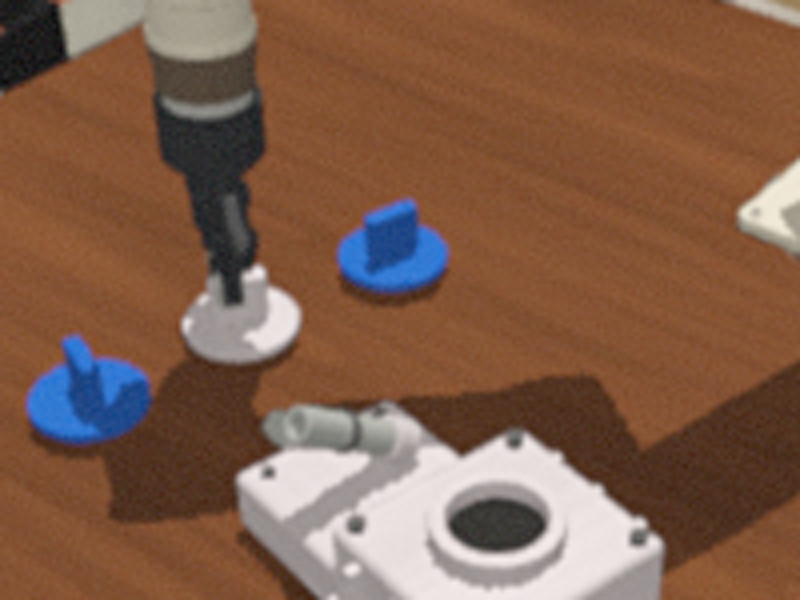

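Gripped, but the tool sits 15 mm higher than planned and is slightly tilted. I'll reopen, lower it properly and regrip.

Emit:
arm_command(moves=[0,0,0,0,0,0,-1,0,0,0,0,0,0,-1,0,0,0,0,0,0,-1,0,0,0,0,0,0,-1])

```text
clock: 3.97
eef_pos: [0.4628, -0.3179, 0.2121]
tool_rot: [-0.357, 0.611, 0.344, 0.617]
ft_force: [-0.2, 0.9, 0.7]
grip_width: 0.0604
```

Run:
```python
from h import *
print(pose()[0]);print(pose()[1].as_matrix());plan([.458,-.317,.197],down(59),n=3)
```

```text
[ 0.4628 -0.3179  0.2121]
[[ 0.0166 -0.8609  0.5086]
 [-0.0122  0.5084  0.861 ]
 [-0.9998 -0.0205 -0.002 ]]
dist 0.0158 ang(deg) 1.26 rows 3 | tool shift [ 0.015   0.0049 -0.0016] rv [ 0.0075 -0.002   0.0205]
[0.005, 0.0016, -0.0005, 0.0025, -0.0007, 0.0068]
[0.005, 0.0016, -0.0005, 0.0025, -0.0007, 0.0068]
[0.005, 0.0016, -0.0006, 0.0025, -0.0007, 0.0068]
```

Emit:
arm_command(moves=[0.005,0.0016,-0.0005,0.002,-0.0005,0.007,-1,0.005,0.0016,-0.0005,0.002,-0.0005,0.007,-1,0.005,0.0016,-0.0005,0.002,-0.0005,0.007,-1,0,0,0,0,0,0,-1])

```text
clock: 4.3
eef_pos: [0.4578, -0.3169, 0.1959]
tool_rot: [-0.348, 0.616, 0.349, 0.615]
ft_force: [0.1, -0.3, -0.1]
grip_width: 0.0855
```

Run:
```python
from h import *
print(pose()[0]);print(bot.get_obs()["ft_force"]);plan([.458,-.317,.197],down(59),n=2)
```

```text
[ 0.4578 -0.3169  0.1959]
[ 0.0623 -0.3234 -0.0856]
dist 0.0011 ang(deg) 0.12 rows 2 | tool shift [-0.0011 -0.0003 -0.    ] rv [ 0.001  -0.0005 -0.0017]
[-0.0005, -0.0001, -0.0, 0.0005, -0.0003, -0.0008]
[-0.0005, -0.0001, -0.0, 0.0005, -0.0003, -0.0008]
```

Emit:
arm_command(moves=[-0.001,0,0,0,0,-0.0015,1,0,0,0,0,0,0,1,0,0,0,0,0,0,1,0,0,0,0,0,0,1])

```text
clock: 4.63
eef_pos: [0.4574, -0.3168, 0.196]
tool_rot: [-0.348, 0.616, 0.349, 0.615]
ft_force: [0.7, -1.4, -0.4]
grip_width: 0.0387
```

Emit:
arm_command(moves=[0,0,0,0,0,0,1,0,0,0,0,0,0,1,0,0,0,0,0,0,1,0,0,0,0,0,0,1])

```text
clock: 4.97
eef_pos: [0.4577, -0.3167, 0.1964]
tool_rot: [-0.348, 0.615, 0.349, 0.615]
ft_force: [0.5, -1.1, -1.0]
grip_width: 0.0135
```

Gripped and centred, opening 13.5 mm. Next: lift, then go to a point short of the rim and look.

Run:
```python
from h import *
plan([.458,-.317,.39],down(59),n=8)
p,r=pose();print(r.inv().apply(np.array([.521,-.084,.39])-np.array([.458,-.317,.39])))
```

```text
dist 0.1936 ang(deg) 0.08 rows 8 | tool shift [-0.1936 -0.0002 -0.0001] rv [ 0.001 -0.    -0.001]
[-0.0242, -0.0, -0.0, 0.0001, -0.0, -0.0001]
[-0.0242, -0.0, -0.0, 0.0001, -0.0, -0.0001]
[-0.0242, -0.0, -0.0, 0.0001, -0.0, -0.0001]
[-0.0242, -0.0, -0.0, 0.0001, -0.0, -0.0001]
[-0.0242, -0.0, -0.0, 0.0001, -0.0, -0.0001]
[-0.0242, -0.0, -0.0, 0.0001, -0.0, -0.0001]
[-0.0242, -0.0, -0.0, 0.0001, -0.0, -0.0001]
[-0.0242, -0.0, -0.0, 0.0001, -0.0, -0.0001]
[0.0001 0.0658 0.2322]
```

Emit:
arm_command(moves=[-0.012,0,0,0,0,0,1,-0.024,0,0,0,0,0,1,-0.024,0,0,0,0,0,1,-0.024,0,0,0,0,0,1,-0.024,0,0,0,0,0,1,-0.024,0,0,0,0,0,1,-0.024,0,0,0,0,0,1,-0.024,0,0,0,0,0,1,-0.012,0,0,0,0,0,1,0,0.004,0.015,0,0,0,1,0,0.008,0.028,0,0,0,1,0,0.008,0.028,0,0,0,1,0,0.008,0.028,0,0,0,1,0,0.008,0.028,0,0,0,1,0,0.008,0.028,0,0,0,1,0,0.008,0.028,0,0,0,1,0,0.008,0.028,0,0,0,1,0,0.006,0.02,0,0,0,1,0,0,0,0,0,0,1,0,0,0,0,0,0,1])

```text
clock: 6.63
eef_pos: [0.5184, -0.0744, 0.3854]
tool_rot: [-0.338, 0.622, 0.356, 0.61]
ft_force: [0.9, 0.3, -3.0]
grip_width: 0.0134
```

Run:
```python
from h import *
p,r=pose();print(p,r.as_matrix(),bot.get_obs()["joint_vel"])
T=wristT();np.save("T4.npy",T)
im=bot.camera("wrist")[:,:,::-1].copy();cv2.imwrite("pics/w4.png",im)
print(w2pix("wrist",[.593,.036,.115],T))
```

```text
[ 0.5184 -0.0744  0.3854] [[-0.0281 -0.8546  0.5186]
 [ 0.0131  0.5184  0.855 ]
 [-0.9995  0.0308 -0.0034]] [ 0.0423  0.0085 -0.008  -0.0025  0.0212  0.0103]
[493.2964 256.7892]
```

View pics/w4.png

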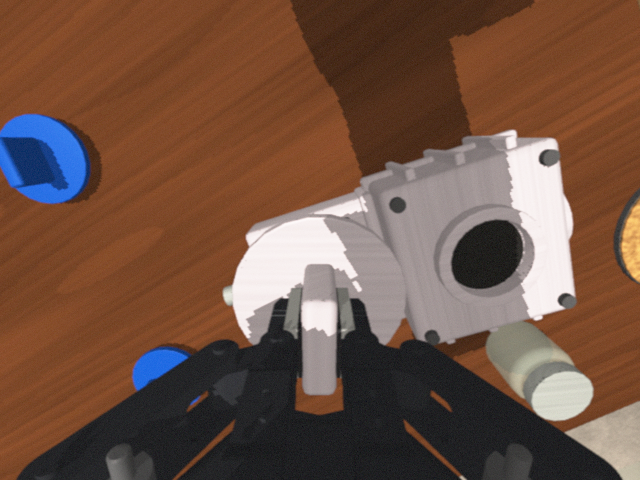

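Run:
```python
from h import *
im=cv2.imread('pics/w4.png')
g=cv2.convertScaleAbs(im[190:310,425:585],alpha=1.6,beta=-120); cv2.imwrite('pics/w4a.png',cv2.resize(g,None,fx=5,fy=5,interpolation=cv2.INTER_CUBIC))
g=im[200:400,220:420]; cv2.imwrite('pics/w4b.png',cv2.resize(g,None,fx=3,fy=3,interpolation=cv2.INTER_CUBIC))
```

```text
(no output)
```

View pics/w4a.png

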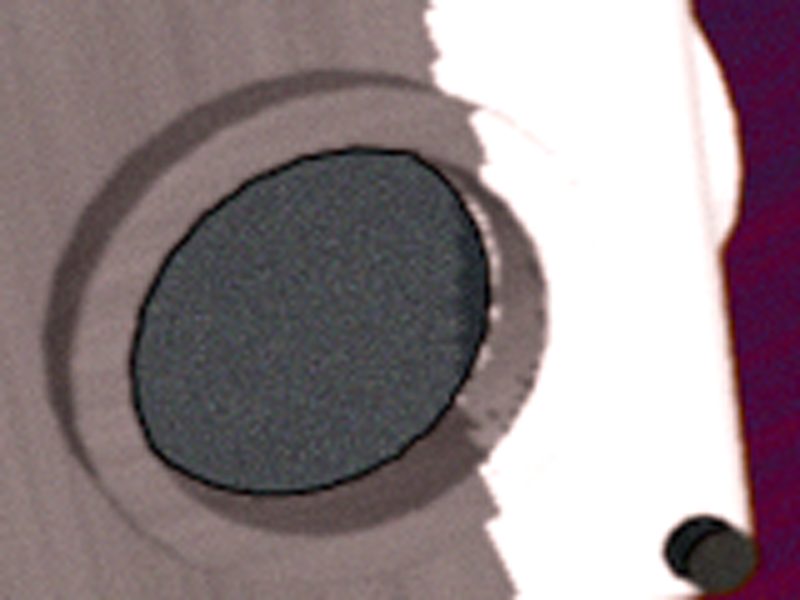

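View pics/w4b.png

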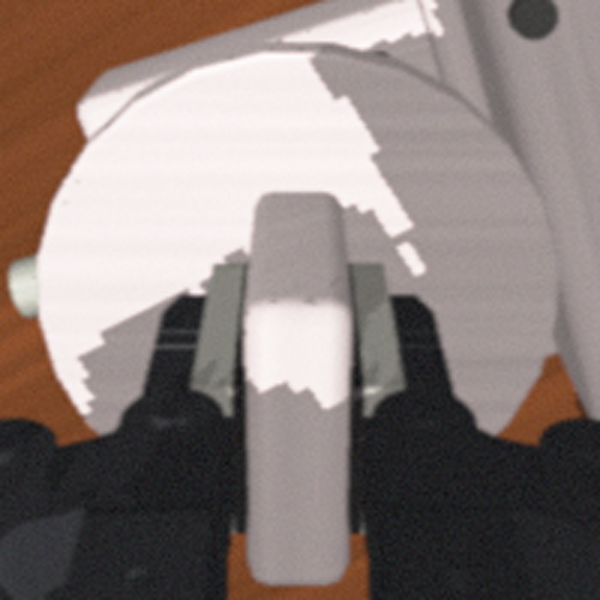

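```bash
cat >> h.py <<'E'
from scipy.optimize import least_squares
def circ(P,r=None):
    P=np.array(P)
    if r: s=least_squares(lambda q:np.hypot(*(P-q[:2]).T)-r,P.mean(0)); return s.x,s.fun
    s=least_squares(lambda q:np.hypot(*(P-q[:2]).T)-q[2],np.r_[P.mean(0),.04]); return s.x,s.fun
E
python3 - <<'E'
from h import *
T=np.load("T4.npy")
A=[(133,365),(150,290),(230,200),(300,162),(365,147),(410,152),(530,235),(548,312),(530,390),(490,455),(420,515),(330,537),(240,517),(190,487)]
P=[pix2w("wrist",[(u+.5)/5-.5+425,(v+.5)/5-.5+190],.115,T)[:2] for u,v in A]
print("rim",circ(P),circ(P,.032)[0])
M=np.array(bot.get_calibration("wrist")["mount"]);K=np.array(bot.get_calibration("wrist")["mtx"])
B=[(38,280),(62,190),(130,110),(220,65),(310,52),(420,78),(500,135),(545,210),(556,270),(545,350),(60,370)]
for dx in (.176,.178,.180):
    Q=[]
    for u,v in B:
        d=np.linalg.inv(K)@[(u+.5)/3-.5+220,(v+.5)/3-.5+200,1];d=M[:3,:3]@(d*[1,-1,-1]);o=M[:3,3]
        Q.append((o+d*(dx-o[0])/d[0])[1:])
    print("cover tool yz",dx,circ(Q),circ(Q,.044)[0])
E
```

```text
rim (array([0.5948, 0.0349, 0.0318]), array([ 0.0003,  0.0004, -0.0004, -0.0001,  0.0004,  0.0001, -0.    ,
       -0.0003, -0.0005, -0.0001,  0.0011,  0.0005, -0.0008, -0.0007])) [0.5948 0.0349]
cover tool yz 0.176 (array([-0.0007, -0.0012,  0.0424]), array([ 0.0004,  0.    , -0.0002, -0.0003,  0.    ,  0.0001,  0.0003,
        0.0001, -0.0001, -0.0002, -0.0001])) [-0.0025 -0.0012]
cover tool yz 0.178 (array([-0.0018, -0.0012,  0.043 ]), array([ 0.0004,  0.    , -0.0002, -0.0003,  0.    ,  0.0001,  0.0003,
        0.0001, -0.0002, -0.0002, -0.0001])) [-0.003  -0.0012]
cover tool yz 0.18 (array([-0.0029, -0.0012,  0.0436]), array([ 0.0004,  0.    , -0.0002, -0.0003,  0.    ,  0.0001,  0.0003,
        0.0001, -0.0002, -0.0002, -0.0001])) [-0.0034 -0.0012]
```

Run:
```python
from h import *
plan([.5937,.0366,.35],down(59),n=8)
```

```text
dist 0.1389 ang(deg) 1.82 rows 8 | tool shift [ 0.0348 -0.0078  0.1342] rv [-0.0047 -0.0027 -0.0312]
[0.0043, -0.001, 0.0168, -0.0006, -0.0003, -0.0039]
[0.0044, -0.001, 0.0168, -0.0006, -0.0003, -0.0039]
[0.0044, -0.001, 0.0168, -0.0006, -0.0003, -0.0039]
[0.0044, -0.0009, 0.0168, -0.0006, -0.0003, -0.0039]
[0.0044, -0.0009, 0.0168, -0.0006, -0.0003, -0.0039]
[0.0044, -0.0009, 0.0168, -0.0006, -0.0003, -0.0039]
[0.0044, -0.0009, 0.0168, -0.0006, -0.0003, -0.0039]
[0.0044, -0.0009, 0.0168, -0.0006, -0.0003, -0.0039]
```

Emit:
arm_command(moves=[0.0044,-0.001,0.017,-0.0006,0,-0.004,1,0.0044,-0.001,0.017,-0.0006,0,-0.004,1,0.0044,-0.001,0.017,-0.0006,0,-0.004,1,0.0044,-0.001,0.017,-0.0006,0,-0.004,1,0.0044,-0.001,0.017,-0.0006,0,-0.004,1,0.0044,-0.001,0.017,-0.0006,0,-0.004,1,0.0044,-0.001,0.016,-0.0006,0,-0.004,1,0.0044,-0.001,0.008,-0.0006,0,-0.004,1,0,0,0,0,0,0,1,0,0,0,0,0,0,1])

```text
clock: 7.52
eef_pos: [0.5917, 0.0215, 0.3444]
tool_rot: [-0.344, 0.622, 0.341, 0.615]
ft_force: [1.1, -0.0, -2.1]
grip_width: 0.0133
```

Run:
```python
from h import *
print(pose()[0])
plan([.5937,.0366,.323],down(59),n=4)
```

```text
[0.5917 0.0215 0.3444]
dist 0.0263 ang(deg) 1.19 rows 4 | tool shift [0.0212 0.0063 0.0141] rv [-0.0176 -0.011  -0.0016]
[0.0053, 0.0016, 0.0035, -0.0044, -0.0027, -0.0004]
[0.0053, 0.0016, 0.0035, -0.0044, -0.0027, -0.0004]
[0.0053, 0.0015, 0.0035, -0.0044, -0.0027, -0.0004]
[0.0053, 0.0015, 0.0035, -0.0044, -0.0027, -0.0004]
```

Emit:
arm_command(moves=[0.003,0.0016,0.0035,-0.0044,-0.0027,0,1,0.003,0.0016,0.0035,-0.0044,-0.0027,0,1,0.003,0.0016,0.0035,-0.0044,-0.0027,0,1,0.003,0.0016,0.0035,-0.0044,-0.0027,0,1,0,0,0,0,0,0,1])

```text
clock: 7.93
eef_pos: [0.5925, 0.0351, 0.3318]
tool_rot: [-0.347, 0.616, 0.348, 0.615]
ft_force: [-0.4, -0.1, -2.8]
grip_width: 0.013
```

Run:
```python
from h import *
print(pose()[0])
plan([.5937,.0366,.302],down(59),n=4)
cv2.imwrite("pics/w5.png",bot.camera("wrist")[:,:,::-1])
im=bot.camera("scene")[:,:,::-1]; crop(im,230,150,160,120,5,'pics/s5.png')
```

```text
[0.5925 0.0351 0.3318]
dist 0.0298 ang(deg) 0.17 rows 4 | tool shift [ 0.0298 -0.0003  0.0019] rv [-0.0023 -0.0002 -0.0019]
[0.0074, -0.0001, 0.0005, -0.0006, -0.0, -0.0005]
[0.0074, -0.0001, 0.0005, -0.0006, -0.0, -0.0005]
[0.0074, -0.0001, 0.0005, -0.0006, -0.0, -0.0005]
[0.0074, -0.0001, 0.0005, -0.0006, -0.0, -0.0005]
```

View pics/s5.png

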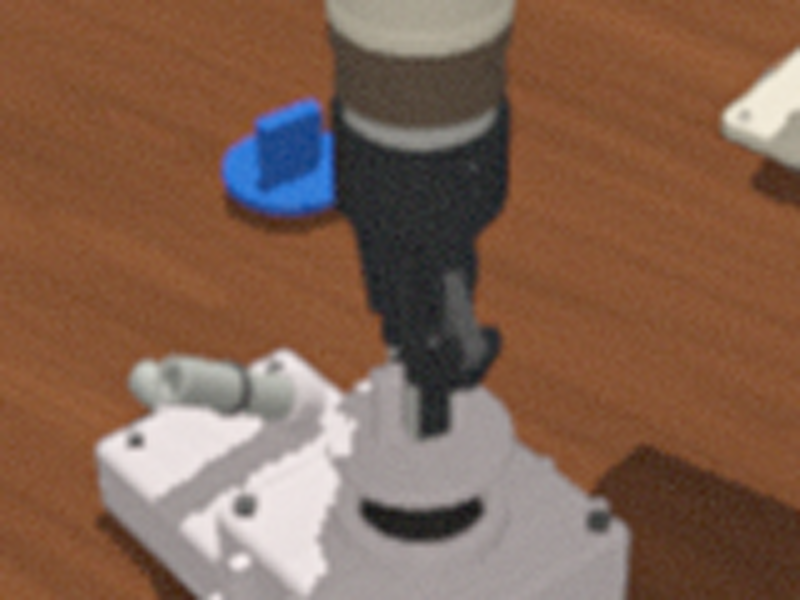

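The cover hangs level over the opening (hole visible around (422,510)). Descending slowly.

Emit:
arm_command(moves=[0.006,0,0.0005,-0.0006,0,-0.0005,1,0.006,0,0.0005,-0.0006,0,-0.0005,1,0.006,0,0.0005,-0.0006,0,-0.0005,1,0.005,0,0.0005,0,0,0,1,0.003,0,0,0,0,0,1,0,0,0,0,0,0,1])

```text
clock: 8.53
eef_pos: [0.5937, 0.0362, 0.3039]
tool_rot: [-0.348, 0.616, 0.347, 0.616]
ft_force: [-0.3, 0.0, -3.0]
grip_width: 0.0132
```

Run:
```python
from h import *
print(pose()[0],bot.get_obs()["ft_force"])
plan([.5937,.0366,.302],down(59),n=2)
```

```text
[0.5937 0.0362 0.3039] [-0.291   0.0212 -2.9877]
dist 0.0020 ang(deg) 0.11 rows 2 | tool shift [0.0019 0.0002 0.0003] rv [-0.0012 -0.0004  0.0014]
[0.001, 0.0001, 0.0002, -0.0006, -0.0002, 0.0007]
[0.001, 0.0001, 0.0002, -0.0006, -0.0002, 0.0007]
```

Emit:
arm_command(moves=[0.0015,0,0,0,0,0,1,0.0015,0,0,0,0,0,1])

```text
clock: 8.7
eef_pos: [0.5937, 0.0361, 0.3014]
tool_rot: [-0.348, 0.616, 0.347, 0.616]
ft_force: [-4.6, -1.6, 8.8]
grip_width: 0.0134
```

Contact at the expected height (+11 N change). Opening the gripper and lifting away.

Emit:
arm_command(moves=[0,0,0,0,0,0,-1,0,0,0,0,0,0,-1,0,0,0,0,0,0,-1,0,0,0,0,0,0,-1,0,0,0,0,0,0,-1,-0.01,0,0,0,0,0,-1,-0.02,0,0,0,0,0,-1,-0.02,0,0,0,0,0,-1,-0.02,0,0,0,0,0,-1,-0.02,0,0,0,0,0,-1,0,0,0,0,0,0,-1])

```text
clock: 9.62
eef_pos: [0.5937, 0.0362, 0.4006]
tool_rot: [-0.349, 0.614, 0.346, 0.618]
ft_force: [0.4, 0.2, 1.4]
grip_width: 0.0855
```

Run:
```python
from h import *
T=wristT();np.save("T6.npy",T)
print(pose()[0],bot.get_obs()["ft_force"])
cv2.imwrite("pics/w6.png",bot.camera("wrist")[:,:,::-1])
im=bot.camera("scene")[:,:,::-1]; crop(im,230,150,160,160,4,'pics/s6.png')
print(w2pix("wrist",[.5945,.0352,.123],T))
```

```text
[0.5937 0.0362 0.4006] [0.4233 0.218  1.4339]
[319.0146 234.8697]
```

View pics/w6.png

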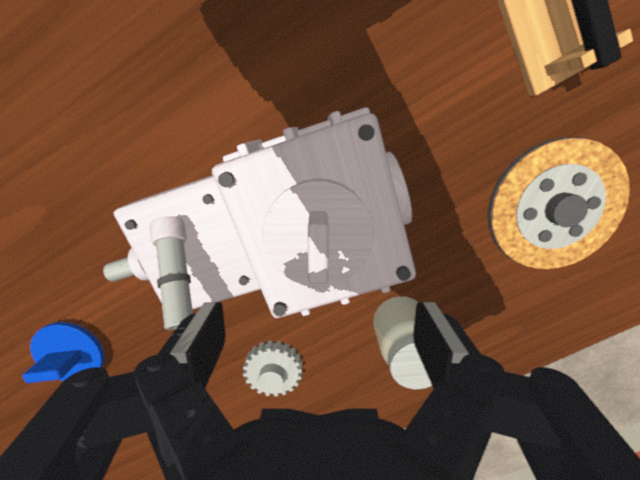

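View pics/s6.png

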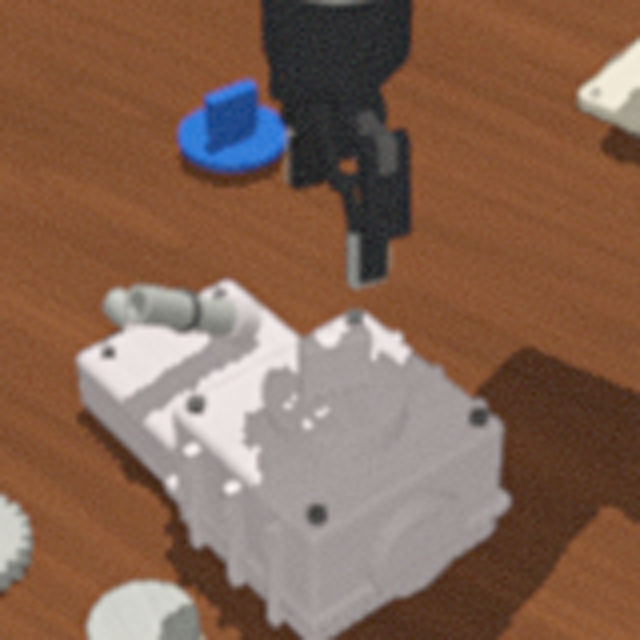

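Picture: the cover disc is centred at (318,235), against (319,235) predicted for the rim, and it looks flat. Now to the rod.

Run:
```python
from h import *
plan([.545,.313,.37],down(88.5),n=10)
```

```text
dist 0.2823 ang(deg) 29.58 rows 10 | tool shift [0.0264 0.1842 0.2123] rv [-0.5163 -0.0006  0.0019]
[0.0026, 0.0184, 0.0212, -0.0516, -0.0001, 0.0002]
[0.0026, 0.0173, 0.0221, -0.0516, -0.0001, 0.0002]
[0.0026, 0.0161, 0.023, -0.0516, -0.0001, 0.0002]
[0.0027, 0.0149, 0.0238, -0.0516, -0.0001, 0.0002]
[0.0027, 0.0137, 0.0246, -0.0516, -0.0001, 0.0002]
[0.0027, 0.0124, 0.0252, -0.0516, -0.0001, 0.0002]
[0.0027, 0.0111, 0.0258, -0.0516, -0.0001, 0.0002]
[0.0027, 0.0097, 0.0264, -0.0516, -0.0001, 0.0002]
[0.0027, 0.0083, 0.0268, -0.0516, -0.0001, 0.0002]
[0.0027, 0.007, 0.0272, -0.0516, -0.0001, 0.0002]
```

Emit:
arm_command(moves=[0.0026,0.018,0.021,-0.052,0,0,-1,0.0026,0.017,0.022,-0.052,0,0,-1,0.0026,0.016,0.023,-0.052,0,0,-1,0.0026,0.015,0.024,-0.052,0,0,-1,0.0026,0.014,0.0245,-0.052,0,0,-1,0.0026,0.0124,0.025,-0.052,0,0,-1,0.0026,0.011,0.026,-0.052,0,0,-1,0.0026,0.01,0.0264,-0.052,0,0,-1,0.0026,0.0083,0.027,-0.052,0,0,-1,0.0026,0.007,0.027,-0.052,0,0,-1,0,0,0,0,0,0,-1,0,0,0,0,0,0,-1])

```text
clock: 10.72
eef_pos: [0.5364, 0.321, 0.3501]
tool_rot: [-0.497, 0.51, 0.502, 0.491]
ft_force: [0.4, -0.4, -0.6]
grip_width: 0.0854
```

Run:
```python
from h import *
T=wristT();np.save("T7.npy",T)
print(pose()[0],pose()[1].as_matrix(),bot.get_obs()["joint_vel"])
cv2.imwrite("pics/w7.png",bot.camera("wrist")[:,:,::-1])
```

```text
[0.5364 0.321  0.3501] [[-0.0243 -0.9997  0.0017]
 [-0.0134  0.002   0.9999]
 [-0.9996  0.0243 -0.0135]] [ 0.0522  0.0318 -0.0123 -0.0148  0.0271 -0.0025]
```

View pics/w7.png

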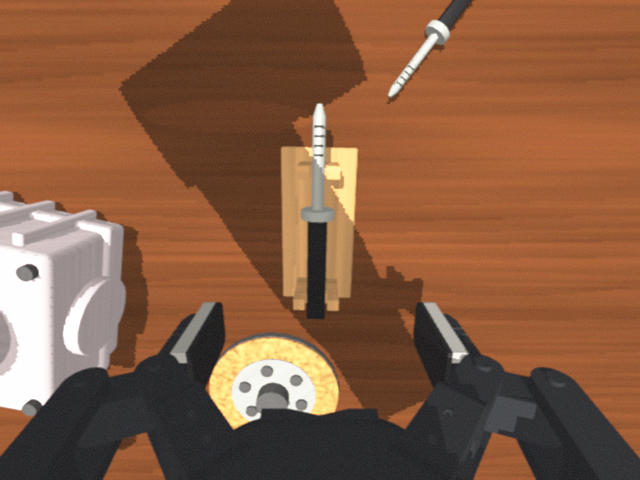

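The rod lies in the rest: tip (319,104), collar (318,213), black grip end (316,318). The smaller look-alike lies loose at (430,50). I'll measure from an enlarged crop.

Run:
```python
from h import *
im=cv2.imread('pics/w7.png'); crop(im,265,95,110,230//2*1,5,'pics/w7a.png'); crop(im,265,205,110,120,5,'pics/w7b.png')
```

```text
(no output)
```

View pics/w7a.png

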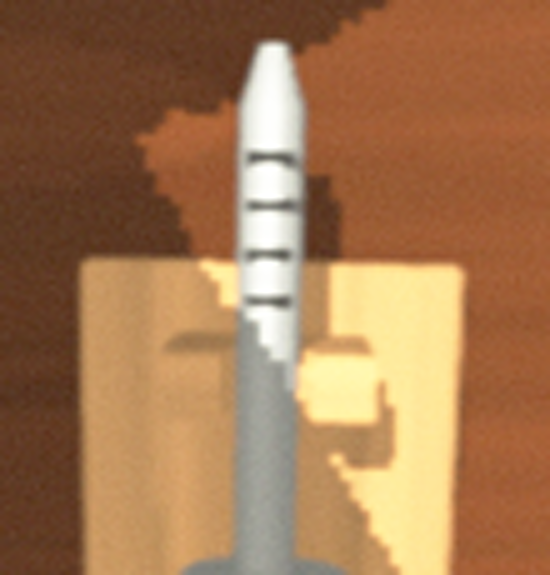

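View pics/w7b.png

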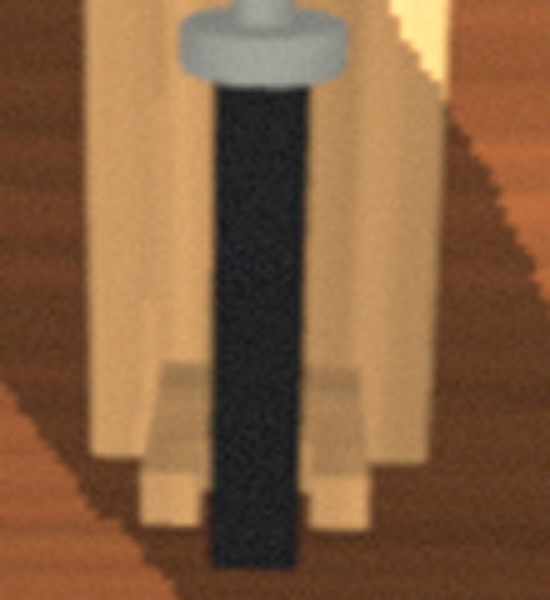

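Run:
```python
from h import *
T=np.load("T7.npy")
a=lambda u,v,z:pix2w("wrist",[(u+.5)/5-.5+265,(v+.5)/5-.5+95],z,T)
b=lambda u,v,z:pix2w("wrist",[(u+.5)/5-.5+265,(v+.5)/5-.5+205],z,T)
tip=a(273,43,.055); s=a(266,480,.060); g0=b(262,90,.063); g1=b(254,568,.063)
print(tip,s,g0,g1)
for p,q in((tip,s),(g0,g1),(tip,g1)): print(np.degrees(np.arctan2(*(q-p)[1::-1])),np.linalg.norm((q-p)[:2]))
P=np.array([tip,s,g0,g1]);k=np.polyfit(P[:,0],P[:,1],1);print(k)
print("collar face", b(262,14,.069))
```

```text
[0.4308 0.3156 0.055 ] [0.4955 0.3144 0.06  ] [0.5208 0.3137 0.063 ] [0.6077 0.312  0.063 ]
-1.021881427366658 0.06470155205450392
-1.1364336307163958 0.0869391084308122
-1.148456281196884 0.17697447423768364
[-0.0202  0.3243]
collar face [0.5071 0.3139 0.069 ]
```

Run:
```python
from h import *
print(pose()[0])
plan([.555,.3131,.26],down(88.8),n=6)
```

```text
[0.5363 0.3208 0.3498]
dist 0.0920 ang(deg) 1.96 rows 6 | tool shift [ 0.0893 -0.021  -0.0065] rv [ 0.0188 -0.0134 -0.0254]
[0.0149, -0.0035, -0.0011, 0.0031, -0.0022, -0.0042]
[0.0149, -0.0034, -0.0011, 0.0031, -0.0022, -0.0042]
[0.0149, -0.0034, -0.0011, 0.0031, -0.0022, -0.0042]
[0.0149, -0.0033, -0.0011, 0.0031, -0.0022, -0.0042]
[0.0149, -0.0033, -0.0012, 0.0031, -0.0022, -0.0042]
[0.0149, -0.0032, -0.0012, 0.0031, -0.0022, -0.0042]
```

Emit:
arm_command(moves=[0.015,-0.0034,-0.001,0.003,-0.002,-0.004,-1,0.015,-0.0034,-0.001,0.003,-0.002,-0.004,-1,0.015,-0.0034,-0.001,0.003,-0.002,-0.004,-1,0.015,-0.0034,-0.001,0.003,-0.002,-0.004,-1,0.015,-0.0034,-0.001,0.003,-0.002,-0.004,-1,0.015,-0.0034,-0.001,0.003,-0.002,-0.004,-1,0,0,0,0,0,0,-1,0,0,0,0,0,0,-1])

```text
clock: 11.43
eef_pos: [0.5575, 0.3036, 0.254]
tool_rot: [-0.491, 0.511, 0.491, 0.507]
ft_force: [0.0, -0.0, 0.4]
grip_width: 0.0853
```

Run:
```python
from h import *
print(pose()[0])
plan([.555,.3131,.209],down(88.8),n=6)
```

```text
[0.5575 0.3036 0.254 ]
dist 0.0460 ang(deg) 0.94 rows 6 | tool shift [0.0449 0.0026 0.0097] rv [-0.0149 -0.0053 -0.0039]
[0.0075, 0.0004, 0.0016, -0.0025, -0.0009, -0.0006]
[0.0075, 0.0004, 0.0016, -0.0025, -0.0009, -0.0006]
[0.0075, 0.0004, 0.0016, -0.0025, -0.0009, -0.0006]
[0.0075, 0.0004, 0.0016, -0.0025, -0.0009, -0.0006]
[0.0075, 0.0004, 0.0016, -0.0025, -0.0009, -0.0006]
[0.0075, 0.0004, 0.0016, -0.0025, -0.0009, -0.0006]
```

Emit:
arm_command(moves=[0.007,0.0004,0.0016,-0.0025,-0.001,-0.0006,-1,0.007,0.0004,0.0016,-0.0025,-0.001,-0.0006,-1,0.007,0.0004,0.0016,-0.0025,-0.001,-0.0006,-1,0.007,0.0004,0.0016,-0.0025,-0.001,-0.0006,-1,0.006,0.0004,0.0016,-0.0025,-0.001,-0.0006,-1,0.003,0.0004,0.001,-0.001,0,0,-1,0,0,0,0,0,0,-1])

```text
clock: 12.02
eef_pos: [0.5559, 0.3125, 0.2167]
tool_rot: [-0.494, 0.504, 0.494, 0.507]
ft_force: [0.5, -0.6, 0.3]
grip_width: 0.0856
```

Run:
```python
from h import *
print(pose()[0])
plan([.555,.3131,.209],down(88.8),n=2)
```

```text
[0.5559 0.3125 0.2167]
dist 0.0078 ang(deg) 0.24 rows 2 | tool shift [0.0077 0.0009 0.0005] rv [-0.0021  0.0023  0.0029]
[0.0039, 0.0004, 0.0003, -0.001, 0.0012, 0.0014]
[0.0039, 0.0004, 0.0003, -0.001, 0.0012, 0.0014]
```

Emit:
arm_command(moves=[0.0035,0.0004,0.0003,-0.001,0.001,0.0015,-1,0.0035,0.0004,0.0003,-0.001,0.001,0.0015,-1,0,0,0,0,0,0,-1,0,0,0,0,0,0,1,0,0,0,0,0,0,1,0,0,0,0,0,0,1,0,0,0,0,0,0,1,0,0,0,0,0,0,1,0,0,0,0,0,0,1,0,0,0,0,0,0,1,0,0,0,0,0,0,1])

```text
clock: 12.93
eef_pos: [0.5553, 0.3139, 0.2102]
tool_rot: [-0.495, 0.504, 0.495, 0.506]
ft_force: [0.2, 0.2, -0.9]
grip_width: 0.0147
```

Run:
```python
from h import *
print(pose()[0],pose()[1].as_matrix())
```

```text
[0.5553 0.3139 0.2102] [[ 0.0014 -0.9998  0.0201]
 [ 0.001   0.0201  0.9998]
 [-1.     -0.0014  0.001 ]]
```

Emit:
arm_command(moves=[-0.006,0,0,0,0,0,1,-0.012,0,0,0,0,0,1,-0.022,0,0,0,0,0,1,-0.026,0,0,0,0,0,1,-0.026,0,0,0,0,0,1,-0.026,0,0,0,0,0,1,-0.026,0,0,0,0,0,1,-0.026,0,0,0,0,0,1,-0.014,0,0,0,0,0,1,0,0,0,0,0,0,1,0,0,0,0,0,0,1])

```text
clock: 13.85
eef_pos: [0.5536, 0.3128, 0.4022]
tool_rot: [-0.494, 0.507, 0.496, 0.503]
ft_force: [-0.6, 0.4, -2.3]
grip_width: 0.0155
```

Run:
```python
from h import *
print(pose()[0],bot.get_obs()["ft_force"])
T=wristT();np.save("T8.npy",T)
cv2.imwrite("pics/w8.png",bot.camera("wrist")[:,:,::-1])
im=bot.camera("top")[:,:,::-1]; cv2.imwrite("pics/top8.png",im); crop(im,330,205,80,80,9,'pics/t8.png')
im=bot.camera("scene")[:,:,::-1]; cv2.imwrite("pics/scene8.png",im);crop(im,245,210,100,75,8,'pics/s8.png')
```

```text
[0.5536 0.3128 0.4022] [-0.6075  0.4022 -2.3388]
```

View pics/t8.png

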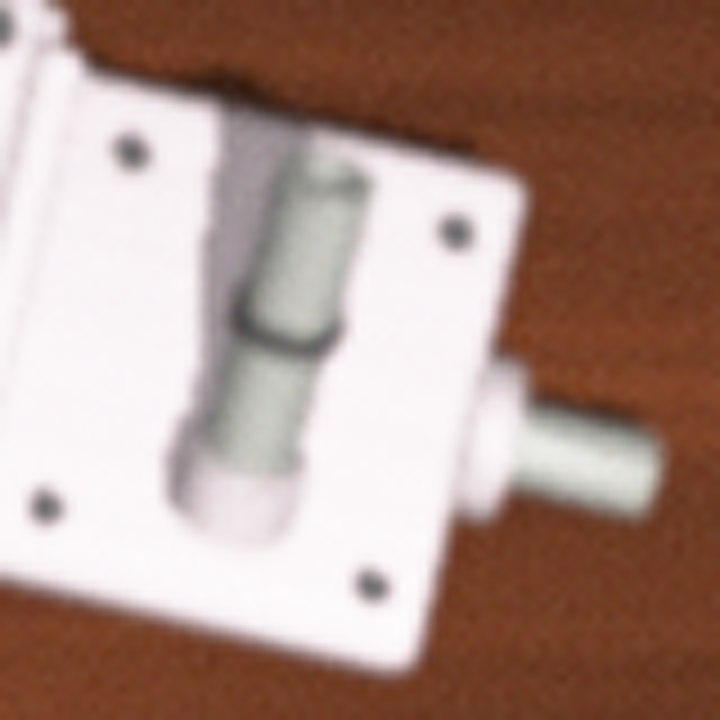

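View pics/s8.png

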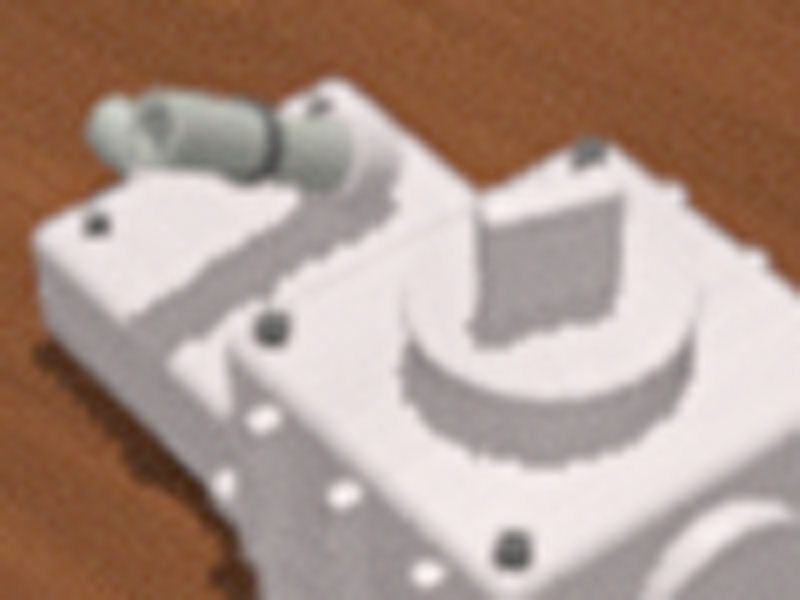

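View pics/w8.png

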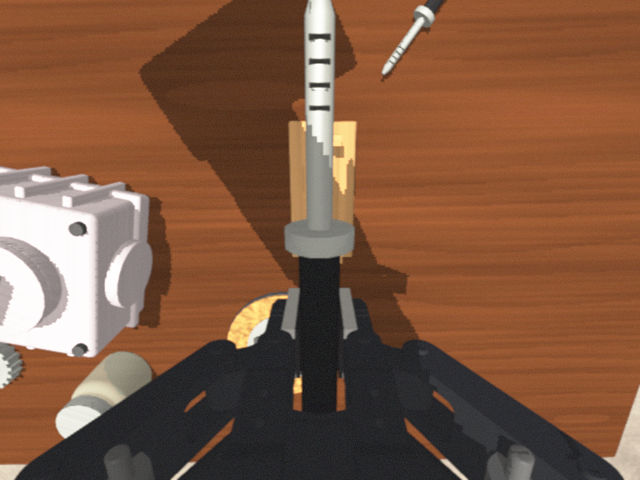

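```bash
cat >> h.py <<'E'
YAW=-13.25; RIM=np.array([.5942,.0354,.115])
def gb(rim=None,yaw=None):
    rim=RIM if rim is None else rim; yaw=YAW if yaw is None else yaw
    Rg=R.from_euler('z',yaw,degrees=True); o=rim-Rg.apply([0,.07,.115]); return Rg,o
def tube(rim=None,yaw=None):
    Rg,o=gb(rim,yaw); a=np.radians(36)
    return o+Rg.apply([.045,-.075,.115]), Rg.apply([np.cos(a),0,np.sin(a)]), Rg.apply([0,1,0])
def draw(im,name,T,f=lambda q:q,col=(0,0,255)):
    m,z,y=tube(); x=np.cross(y,z)
    for r in(.0125,.0075):
      for s in(0,.08):
        pts=np.array([f(w2pix(name,m-z*s+r*(np.cos(t)*x+np.sin(t)*y),T)) for t in np.linspace(0,2*np.pi,40)])
        cv2.polylines(im,[np.round(pts).astype(int)],True,col,1)
    for sg in(1,-1):
        pts=np.array([f(w2pix(name,m-z*s+sg*.0125*y,T)) for s in(0,.08)]);cv2.polylines(im,[np.round(pts).astype(int)],False,col,1)
    Rg,o=gb()
    t=np.linspace(0,2*np.pi,60)
    pts=np.array([f(w2pix(name,RIM+[.044*np.cos(a),.044*np.sin(a),.008],T)) for a in t]);cv2.polylines(im,[np.round(pts).astype(int)],True,(0,200,0),1)
    for bx in [(-.065,-.13,.045),(.065,-.13,.045),(.065,0,.045),(-.065,0,.045),(-.075,0,.1),(.075,0,.1),(.075,.14,.1),(-.075,.14,.1)]:
        q=np.round(f(w2pix(name,o+Rg.apply(bx),T))).astype(int);cv2.circle(im,tuple(int(i) for i in q),4,(255,0,0),1)
E
python3 - <<'E'
from h import *
print(tube())
for n,src,x0,y0,w,h,s in(("top","pics/top8.png",250,180,160,110,5),("scene","pics/scene8.png",240,210,120,90,6)):
    im=cv2.resize(cv2.imread(src)[y0:y0+h,x0:x0+w],None,fx=s,fy=s,interpolation=cv2.INTER_CUBIC)
    draw(im,n,None,lambda q:(q-[x0,y0]+.5)*s-.5)
    cv2.imwrite(f'pics/ov_{n}.png',im)
E
```

```text
(array([ 0.6048, -0.1161,  0.115 ]), array([ 0.7875, -0.1854,  0.5878]), array([0.2292, 0.9734, 0.    ]))
```

View pics/ov_top.png

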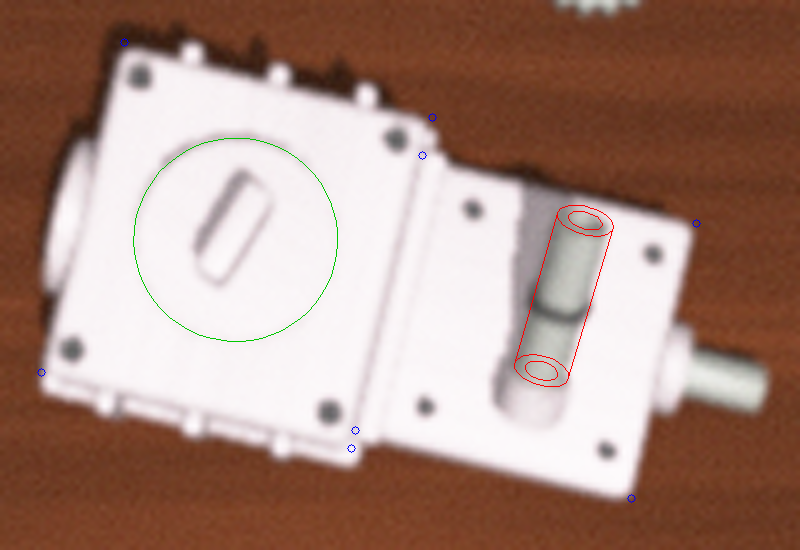

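View pics/ov_scene.png

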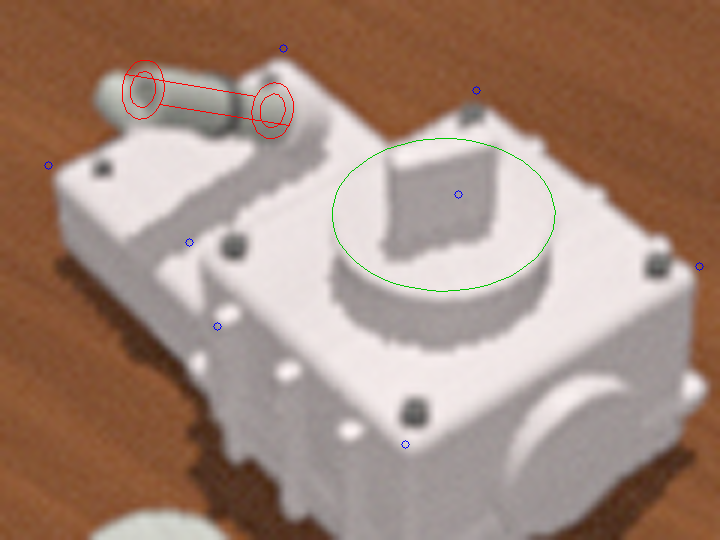

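```bash
cat >> h.py <<'E'
RO=np.array([.1552,.0450,0.0])
def rodpose(s,lat=0,p=0,m=None,pitch=0,yaw=None):
    mm,z,y=tube(yaw=yaw); m=mm if m is None else np.array(m)
    x=-np.cross(z,y)   # up_perp = cross(z,y)?
    up=np.cross(z,y); up=up if up[2]>0 else -up
    Rt=R.from_matrix(np.c_[-up,-z,np.cross(-up,-z)])
    return m+z*s+y*lat+up*p-Rt.apply(RO),Rt
E
python3 - <<'E'
from h import *
p,Rt=rodpose(.04,-.07,.03); print(p,Rt.as_matrix())
p2=p+[0,0,.08];print(p2)
plan(p2,Rt,n=18)
E
```

```text
[ 0.5497 -0.175   0.3148] [[ 0.5721 -0.7875  0.2292]
 [-0.1347  0.1854  0.9734]
 [-0.809  -0.5878 -0.    ]]
[ 0.5497 -0.175   0.3948]
dist 0.4877 ang(deg) 38.37 rows 18 | tool shift [ 0.0077 -0.0063 -0.4876] rv [ 0.2059  0.0604 -0.6343]
[0.0004, -0.0004, -0.0271, 0.0114, 0.0034, -0.0352]
[0.0005, -0.0006, -0.0271, 0.0114, 0.0034, -0.0352]
[0.0007, -0.0009, -0.0271, 0.0114, 0.0034, -0.0352]
[0.0008, -0.0012, -0.0271, 0.0114, 0.0034, -0.0352]
[0.0009, -0.0015, -0.027, 0.0114, 0.0034, -0.0352]
[0.0011, -0.0018, -0.027, 0.0114, 0.0034, -0.0352]
[0.0012, -0.002, -0.027, 0.0114, 0.0034, -0.0352]
[0.0014, -0.0023, -0.027, 0.0114, 0.0034, -0.0352]
[0.0016, -0.0026, -0.0269, 0.0114, 0.0034, -0.0352]
[0.0018, -0.0028, -0.0269, 0.0114, 0.0034, -0.0352]
[0.0019, -0.003, -0.0268, 0.0114, 0.0034, -0.0352]
[0.0022, -0.0033, -0.0268, 0.0114, 0.0034, -0.0352]
[0.0024, -0.0035, -0.0268, 0.0114, 0.0034, -0.0352]
[0.0026, -0.0037, -0.0267, 0.0114, 0.0034, -0.0352]
[0.0028, -0.0039, -0.0267, 0.0114, 0.0034, -0.0352]
[0.003, -0.0041, -0.0266, 0.0114, 0.0034, -0.0352]
[0.0033, -0.0043, -0.0265, 0.0114, 0.0034, -0.0352]
[0.0035, -0.0045, -0.0265, 0.0114, 0.0034, -0.0352]
```

Emit:
arm_command(moves=[0.0003,-0.0004,-0.014,0.01,0.003,-0.03,1,0.0005,-0.0006,-0.028,0.0114,0.0034,-0.035,1,0.0007,-0.001,-0.028,0.0114,0.0034,-0.035,1,0.0008,-0.0012,-0.028,0.0114,0.0034,-0.035,1,0.001,-0.0015,-0.028,0.0114,0.0034,-0.035,1,0.0011,-0.0018,-0.028,0.0114,0.0034,-0.035,1,0.0012,-0.002,-0.028,0.0114,0.0034,-0.035,1,0.0014,-0.0023,-0.028,0.0114,0.0034,-0.035,1,0.0016,-0.0026,-0.028,0.0114,0.0034,-0.035,1,0.0018,-0.0028,-0.028,0.0114,0.0034,-0.035,1,0.002,-0.003,-0.028,0.0114,0.0034,-0.035,1,0.0022,-0.0033,-0.028,0.0114,0.0034,-0.035,1,0.0024,-0.0035,-0.028,0.0114,0.0034,-0.035,1,0.0026,-0.0037,-0.028,0.0114,0.0034,-0.035,1,0.0028,-0.004,-0.028,0.0114,0.0034,-0.035,1,0.003,-0.004,-0.028,0.0114,0.0034,-0.035,1,0.0033,-0.0043,-0.028,0.0114,0.0034,-0.035,1,0.0018,-0.0025,-0.016,0.0114,0.0034,-0.035,1,0,0,0,0,0,0,1,0,0,0,0,0,0,1])

```text
clock: 15.67
eef_pos: [0.5321, -0.1892, 0.354]
tool_rot: [-0.583, 0.413, 0.26, 0.649]
ft_force: [0.3, 0.3, -0.7]
grip_width: 0.0149
```

Run:
```python
from h import *
print(pose()[0],bot.get_obs()["joint_pos"])
p,Rt=rodpose(.04,-.07,.03)
plan(p,Rt,n=8)
```

```text
[ 0.5321 -0.1892  0.354 ] [-0.352   0.1837 -0.3065  0.5078  0.0452 -0.1099]
dist 0.0453 ang(deg) 3.36 rows 8 | tool shift [0.0402 0.0095 0.0187] rv [ 0.009  -0.0201 -0.0544]
[0.005, 0.0012, 0.0023, 0.0011, -0.0025, -0.0068]
[0.005, 0.0012, 0.0023, 0.0011, -0.0025, -0.0068]
[0.005, 0.0013, 0.0023, 0.0011, -0.0025, -0.0068]
[0.005, 0.0013, 0.0023, 0.0011, -0.0025, -0.0068]
[0.005, 0.0013, 0.0023, 0.0011, -0.0025, -0.0068]
[0.005, 0.0014, 0.0023, 0.0011, -0.0025, -0.0068]
[0.005, 0.0014, 0.0023, 0.0011, -0.0025, -0.0068]
[0.005, 0.0014, 0.0022, 0.0011, -0.0025, -0.0068]
```

Emit:
arm_command(moves=[0.005,0.001,0.0023,0.001,-0.0025,-0.007,1,0.005,0.001,0.0023,0.001,-0.0025,-0.007,1,0.005,0.001,0.0023,0.001,-0.0025,-0.007,1,0.005,0.001,0.0023,0.001,-0.0025,-0.007,1,0.005,0.001,0.0023,0.001,-0.0025,-0.007,1,0.005,0.001,0.0023,0.001,-0.0025,-0.007,1,0.005,0.001,0.002,0.001,-0.0025,-0.007,1,0,0,0,0,0,0,1,0,0,0,0,0,0,1])

```text
clock: 16.42
eef_pos: [0.5504, -0.1696, 0.3126]
tool_rot: [-0.588, 0.392, 0.254, 0.66]
ft_force: [-0.5, -0.6, -0.6]
grip_width: 0.0149
```

Run:
```python
from h import *
p0,r0=pose();print(p0,bot.get_obs()["joint_vel"])
p,Rt=rodpose(.04,-.07,.03); print("rem",r0.inv().apply(p-p0),(r0.inv()*Rt).as_rotvec())
T=wristT();np.save("T9.npy",T)
im=bot.camera("wrist")[:,:,::-1].copy();cv2.imwrite("pics/w9.png",im)
draw(im,"wrist",T)
for q in ([-.08,0,0],[0,0,0]):
    w=p0+r0.apply(RO+np.array([-q[2],-q[0],0])); u=w2pix("wrist",w,T);print(q,u); cv2.circle(im,tuple(int(i) for i in u),3,(255,0,255),1)
cv2.imwrite("pics/w9o.png",im)
```

```text
[ 0.5504 -0.1696  0.3126] [ 0.0091  0.0125 -0.0062 -0.0138  0.0015  0.0033]
rem [-0.0015 -0.0016 -0.0054] [ 0.0078  0.0069 -0.0115]
[-0.08, 0, 0] [324.5243 -21.8064]
[0, 0, 0] [323.5155 224.4103]
```

View pics/w9o.png

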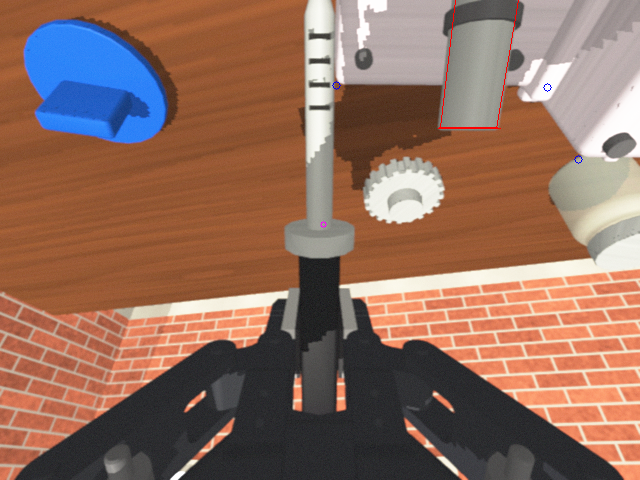

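The rod (collar at (319,235)) and tube (mouth edge at about (438..499,126)) are both in view. The rod tip sits lower in the picture than my model says, so I'll check the rod's pitch in the jaws.

Run:
```python
from h import *
im=cv2.imread('pics/w9.png'); crop(im,270,0,100,120,5,'pics/w9a.png'); crop(im,270,130,100,120,5,'pics/w9b.png'); crop(im,425,0,110,140,5,'pics/w9c.png')
```

```text
(no output)
```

View pics/w9a.png

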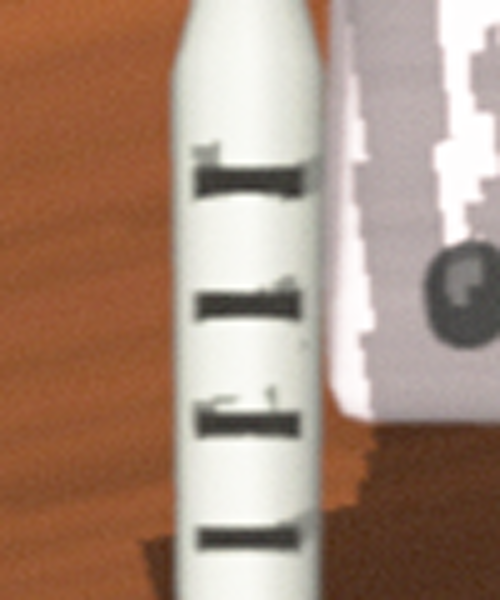

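View pics/w9b.png

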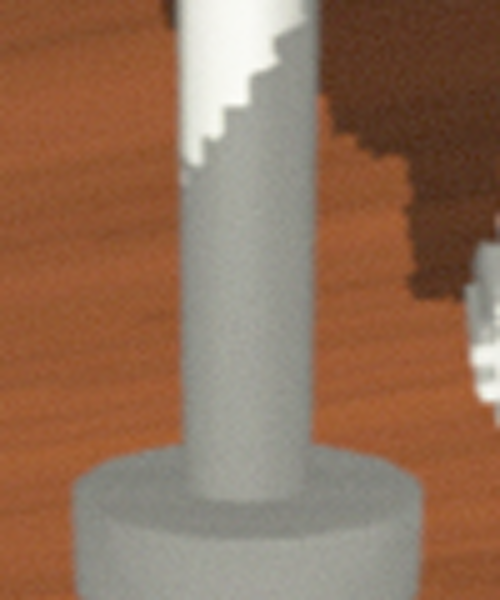

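View pics/w9c.png

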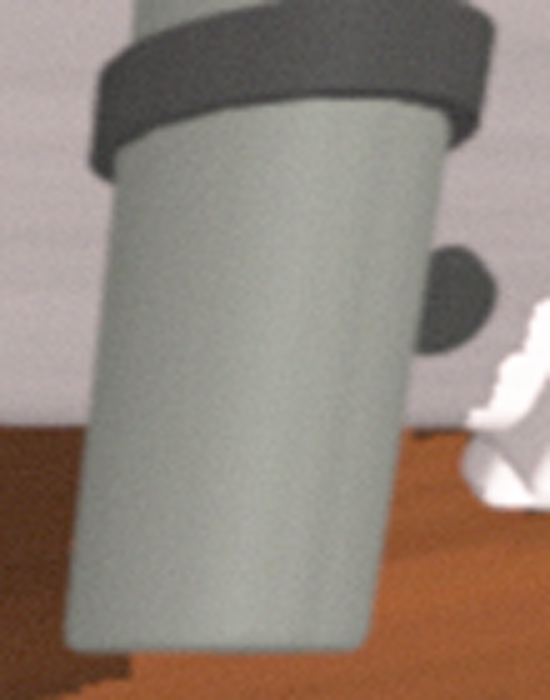

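Run:
```python
from h import *
p,Rt=rodpose(.13,0,.0,m=[.6038,-.1153,.115])
plan(p,Rt,n=8)
```

```text
dist 0.1153 ang(deg) 0.90 rows 8 | tool shift [ 0.0273 -0.0917  0.0643] rv [ 0.0078  0.0069 -0.0119]
[0.0034, -0.0115, 0.008, 0.001, 0.0009, -0.0015]
[0.0034, -0.0115, 0.0081, 0.001, 0.0009, -0.0015]
[0.0034, -0.0114, 0.0081, 0.001, 0.0009, -0.0015]
[0.0034, -0.0114, 0.0081, 0.001, 0.0009, -0.0015]
[0.0034, -0.0114, 0.0081, 0.001, 0.0009, -0.0015]
[0.0035, -0.0114, 0.0081, 0.001, 0.0009, -0.0015]
[0.0035, -0.0114, 0.0081, 0.001, 0.0009, -0.0015]
[0.0035, -0.0114, 0.0081, 0.001, 0.0009, -0.0015]
```

Emit:
arm_command(moves=[0,-0.02,0,0.001,0.001,-0.0015,1,0,-0.024,0,0.001,0.001,-0.0015,1,0,-0.024,0.006,0.001,0.001,-0.0015,1,0.004,-0.018,0.01,0.001,0.001,-0.0015,1,0.006,-0.006,0.012,0.001,0.001,-0.0015,1,0.006,0,0.012,0.001,0.001,-0.0015,1,0.006,0,0.012,0.001,0.001,-0.0015,1,0.005,0,0.008,0.001,0,-0.0015,1,0,0,0.004,0,0,0,1,0,0,0,0,0,0,1,0,0,0,0,0,0,1])

```text
clock: 17.38
eef_pos: [0.6535, -0.1231, 0.339]
tool_rot: [-0.586, 0.396, 0.249, 0.662]
ft_force: [-0.3, 0.3, -1.8]
grip_width: 0.015
```

Run:
```python
from h import *
p,Rt=rodpose(.11,0,.0,m=[.6038,-.1153,.115])
print(bot.get_obs()["joint_vel"]);plan(p,Rt,n=4)
```

```text
[ 0.0137  0.001  -0.0206 -0.0026 -0.0011  0.0033]
dist 0.0180 ang(deg) 0.64 rows 4 | tool shift [-0.0033  0.0173 -0.0039] rv [-0.0021 -0.002  -0.0108]
[-0.0008, 0.0043, -0.001, -0.0005, -0.0005, -0.0027]
[-0.0008, 0.0043, -0.001, -0.0005, -0.0005, -0.0027]
[-0.0009, 0.0043, -0.001, -0.0005, -0.0005, -0.0027]
[-0.0009, 0.0043, -0.001, -0.0005, -0.0005, -0.0027]
```

Emit:
arm_command(moves=[-0.0008,0.0043,-0.001,-0.0005,-0.0005,-0.003,1,-0.0008,0.0043,-0.001,-0.0005,-0.0005,-0.003,1,-0.0008,0.0043,-0.001,-0.0005,-0.0005,-0.003,1,-0.0008,0.0043,-0.001,-0.0005,-0.0005,-0.003,1,0,0,0,0,0,0,1,0,0,0,0,0,0,1])

```text
clock: 17.88
eef_pos: [0.633, -0.1249, 0.33]
tool_rot: [-0.588, 0.393, 0.245, 0.663]
ft_force: [-0.1, -0.9, -1.2]
grip_width: 0.0148
```

Run:
```python
from h import *
p,Rt=rodpose(.11,0,.0,m=[.6038,-.1153,.115])
plan(p,Rt,n=1)
p0,r0=pose()
np.save("p10.npy",p0)
for n in("scene","top"):
    im=bot.camera(n)[:,:,::-1].copy(); cv2.imwrite(f"pics/{n}10.png",im)
    for y in(.125,.09,.0453): print(n,y,w2pix(n,p0+r0.apply([.1552,y,0])))
    print("mouth",w2pix(n,[.6038,-.1153,.115]))
    u=w2pix(n,[.6038,-.1153,.13]).astype(int); crop(im,u[0]-50,u[1]-40,100,75,8,f'pics/{n}10c.png'); print("origin",u-[50,40])
```

```text
dist 0.0047 ang(deg) 0.18 rows 1 | tool shift [ 0.0007 -0.0038  0.0027] rv [-0.002  -0.0024 -0.0001]
[0.0007, -0.0038, 0.0027, -0.002, -0.0024, -0.0001]
scene 0.125 [255.729  222.2699]
scene 0.09 [245.0793 220.4922]
scene 0.0453 [230.6386 218.0816]
mouth [263.8175 224.3451]
origin [213 179]
top 0.125 [370.4509 214.2542]
top 0.09 [374.6235 200.1136]
top 0.0453 [380.1519 181.3783]
mouth [366.2181 224.0566]
origin [316 183]
```

View pics/scene10c.png

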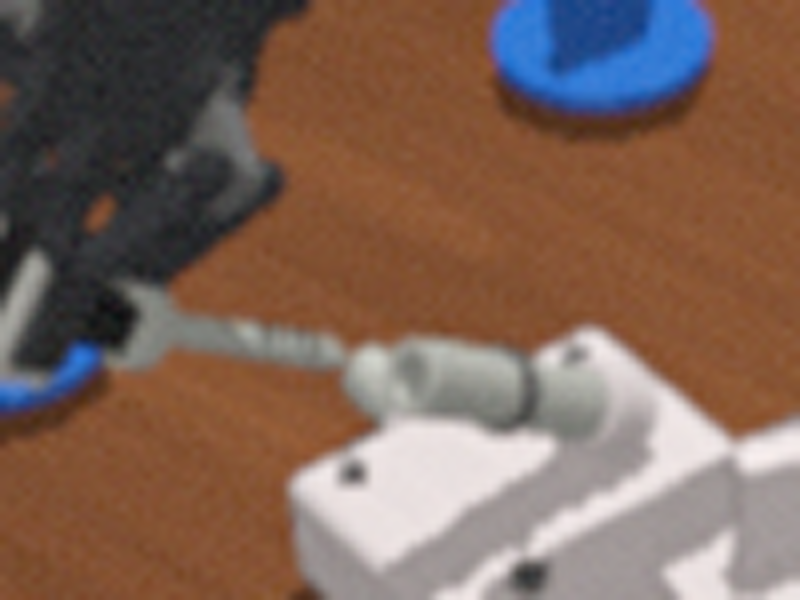

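View pics/top10c.png

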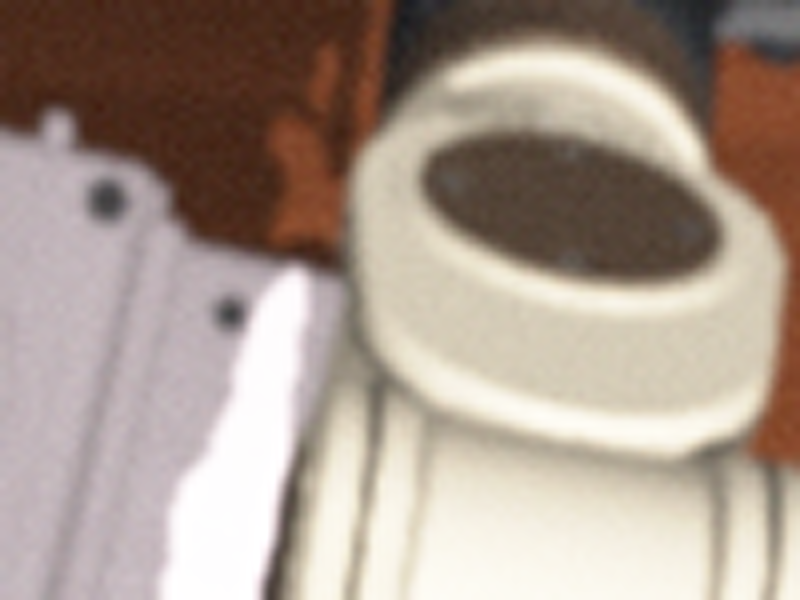

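Run:
```python
from h import *
p,Rt=rodpose(.086,0,.0,m=[.6026,-.1149,.115])
plan(p,Rt,n=4)
```

```text
dist 0.0216 ang(deg) 0.16 rows 4 | tool shift [-0.0001  0.0215  0.0026] rv [-0.0017 -0.0022 -0.0001]
[-0.0, 0.0054, 0.0006, -0.0004, -0.0006, -0.0]
[-0.0, 0.0054, 0.0006, -0.0004, -0.0006, -0.0]
[-0.0, 0.0054, 0.0006, -0.0004, -0.0006, -0.0]
[-0.0, 0.0054, 0.0006, -0.0004, -0.0006, -0.0]
```

Emit:
arm_command(moves=[0,0.002,0.0013,-0.0008,-0.001,0,1,0,0.004,0.0013,-0.0008,-0.001,0,1,0,0.005,0,0,0,0,1,0,0.005,0,0,0,0,1,0,0.004,0,0,0,0,1,0,0,0,0,0,0,1,0,0,0,0,0,0,1])

```text
clock: 18.57
eef_pos: [0.617, -0.1178, 0.3174]
tool_rot: [-0.589, 0.391, 0.246, 0.663]
ft_force: [-0.4, -0.0, -0.7]
grip_width: 0.0149
```

Run:
```python
from h import *
p,Rt=rodpose(.086,0,.0,m=[.6026,-.1149,.115])
plan(p,Rt,n=1)
p0,r0=pose()
im=bot.camera("scene")[:,:,::-1].copy(); crop(im,213,190,80,60,10,'pics/s11.png')
for y in(.125,.09,.0453): print(((w2pix("scene",p0+r0.apply([.1552,y,0]))-[213,190]+.5)*10))
im=bot.camera("wrist")[:,:,::-1].copy();cv2.imwrite("pics/w11.png",im)
```

```text
dist 0.0005 ang(deg) 0.05 rows 1 | tool shift [-0.     -0.0002 -0.0005] rv [0.0002 0.0003 0.0008]
[-0.0, -0.0002, -0.0005, 0.0002, 0.0003, 0.0008]
[501.536  345.3368]
[398.5367 328.3078]
[258.9733 305.2338]
```

View pics/s11.png

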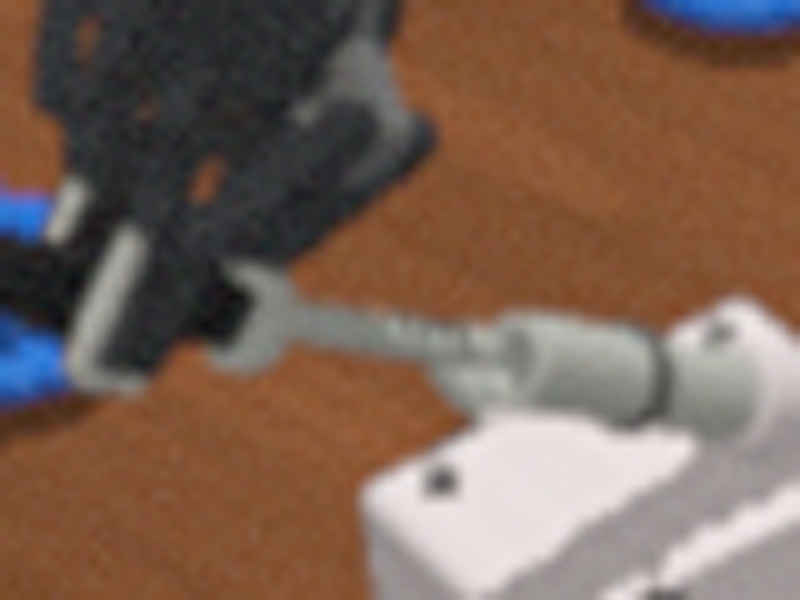

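View pics/w11.png

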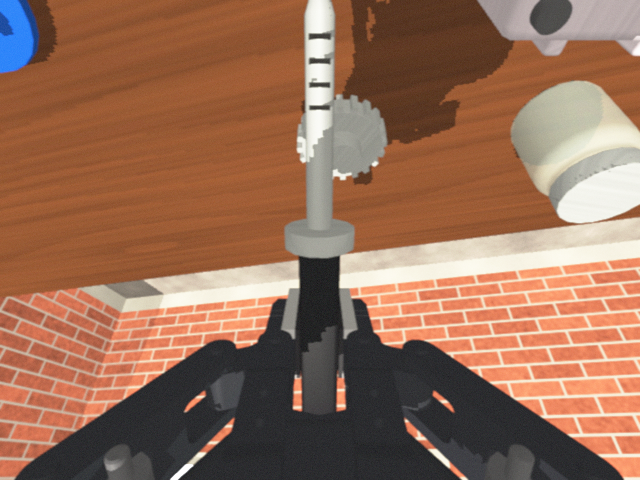

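In the scene crop, the rod's line extended reaches (517,349) and the mouth centre is at about (517,353), under 1 mm off. I'll advance slowly and watch the force.

Emit:
arm_command(moves=[0,0.004,0,0,0,0,1,0,0.004,0,0,0,0,1,0,0.004,0,0,0,0,1])

```text
clock: 18.92
eef_pos: [0.6083, -0.1158, 0.3114]
tool_rot: [-0.59, 0.39, 0.245, 0.663]
ft_force: [0.1, -0.5, -0.7]
grip_width: 0.0152
```

Emit:
arm_command(moves=[0,0.004,0,0,0,0,1,0,0.004,0,0,0,0,1])

```text
clock: 19.08
eef_pos: [0.6012, -0.1142, 0.3061]
tool_rot: [-0.59, 0.39, 0.245, 0.663]
ft_force: [0.3, 0.2, -0.7]
grip_width: 0.0147
```

Run:
```python
from h import *
p,Rt=rodpose(.066,0,.0,m=[.6026,-.1149,.115])
plan(p,Rt,n=1);print(bot.get_obs()["ft_force"])
T=wristT();im=bot.camera("wrist")[:,:,::-1].copy();cv2.imwrite("pics/w12.png",im)
im=bot.camera("scene")[:,:,::-1].copy(); crop(im,213,190,80,60,10,'pics/s12.png')
```

```text
dist 0.0005 ang(deg) 0.24 rows 1 | tool shift [ 0.0002  0.0001 -0.0004] rv [-0.0001  0.0003  0.0041]
[0.0002, 0.0001, -0.0004, -0.0001, 0.0003, 0.0041]
[ 0.255   0.2329 -0.6594]
```

View pics/w12.png

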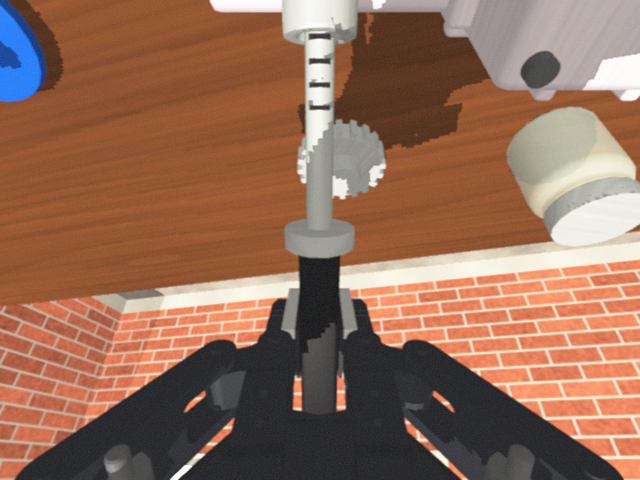

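View pics/s12.png

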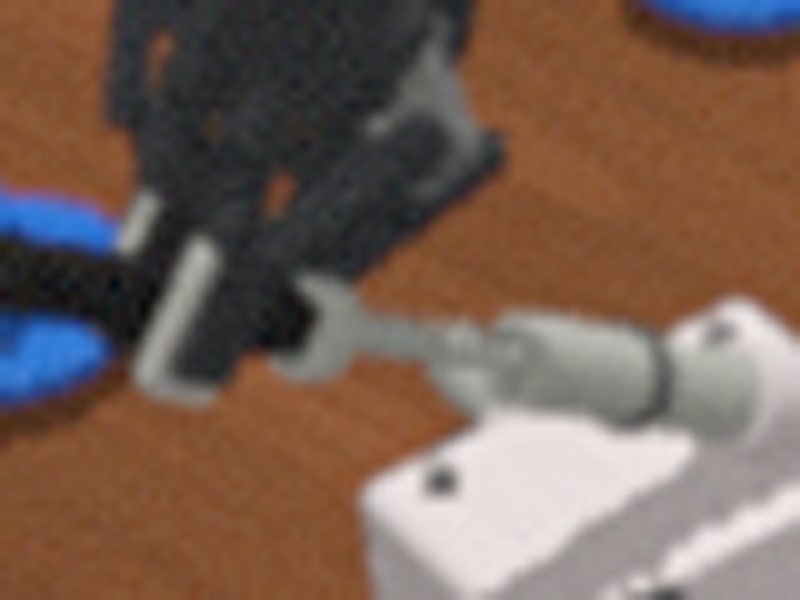

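The rod is inside the tube, centred (tube 283–356, rod 306–333) and without force. Carrying on.

Emit:
arm_command(moves=[0,0.005,0,0,0,0.001,1,0,0.005,0,0,0,0.001,1,0,0.005,0,0,0,0.001,1,0,0.005,0,0,0,0.001,1])

```text
clock: 19.52
eef_pos: [0.5846, -0.1103, 0.2938]
tool_rot: [-0.589, 0.391, 0.246, 0.663]
ft_force: [0.0, 0.2, -1.2]
grip_width: 0.0152
```

Run:
```python
from h import *
p,Rt=rodpose(.01,0,.0,m=[.6026,-.1149,.115])
plan(p,Rt,n=1);print(bot.get_obs()["ft_force"])
```

```text
dist 0.0350 ang(deg) 0.05 rows 1 | tool shift [ 0.0003  0.035  -0.0004] rv [-0.0001  0.0003  0.0007]
[0.0003, 0.035, -0.0004, -0.0001, 0.0003, 0.0007]
[ 0.0299  0.1548 -1.2238]
```

Emit:
arm_command(moves=[0,0.005,0,0,0,0,1,0,0.005,0,0,0,0,1,0,0.005,0,0,0,0,1,0,0.005,0,0,0,0,1,0,0.005,0,0,0,0,1,0,0.004,0,0,0,0,1])

```text
clock: 20.02
eef_pos: [0.5585, -0.1041, 0.2744]
tool_rot: [-0.589, 0.392, 0.246, 0.663]
ft_force: [-0.2, -0.1, 0.0]
grip_width: 0.0149
```

Run:
```python
from h import *
p,Rt=rodpose(.0,0,.0,m=[.6026,-.1149,.115])
plan(p,Rt,n=1);print(bot.get_obs()["ft_force"])
```

```text
dist 0.0120 ang(deg) 0.04 rows 1 | tool shift [ 0.0004  0.012  -0.0004] rv [-0.0001  0.0003 -0.0005]
[0.0004, 0.012, -0.0004, -0.0001, 0.0003, -0.0005]
[-0.2006 -0.0959  0.0294]
```

Emit:
arm_command(moves=[0,0.003,0,0,0,0,1,0,0.003,0,0,0,0,1,0,0.002,0,0,0,0,1])

```text
clock: 20.27
eef_pos: [0.551, -0.1024, 0.2687]
tool_rot: [-0.588, 0.392, 0.247, 0.663]
ft_force: [0.1, 0.3, -1.6]
grip_width: 0.0148
```

Emit:
arm_command(moves=[0,0.0015,0,0,0,0,1,0,0.0015,0,0,0,0,1])

```text
clock: 20.43
eef_pos: [0.5499, -0.1021, 0.2685]
tool_rot: [-0.59, 0.39, 0.245, 0.664]
ft_force: [2.4, -1.0, -1.1]
grip_width: 0.0149
```

Emit:
arm_command(moves=[0,0.0015,0,0,0,0,1,0,0.0015,0,0,0,0,1])

```text
clock: 20.6
eef_pos: [0.5491, -0.1018, 0.2683]
tool_rot: [-0.591, 0.389, 0.243, 0.664]
ft_force: [3.0, -1.2, -0.3]
grip_width: 0.015
```

Run:
```python
from h import *
p,Rt=rodpose(.0,0,.0,m=[.6026,-.1149,.115])
plan(p,Rt,n=1);print(bot.get_obs()["ft_force"])
im=bot.camera("wrist")[:,:,::-1].copy();crop(im,250,130,140,150,4,"pics/w13.png")
im=bot.camera("scene")[:,:,::-1].copy(); crop(im,213,190,80,60,10,'pics/s13.png')
```

```text
dist 0.0014 ang(deg) 0.56 rows 1 | tool shift [ 0.0012  0.0005 -0.0004] rv [-0.0004  0.0002  0.0098]
[0.0012, 0.0005, -0.0004, -0.0004, 0.0002, 0.0098]
[ 3.0123 -1.1686 -0.3107]
```

View pics/w13.png

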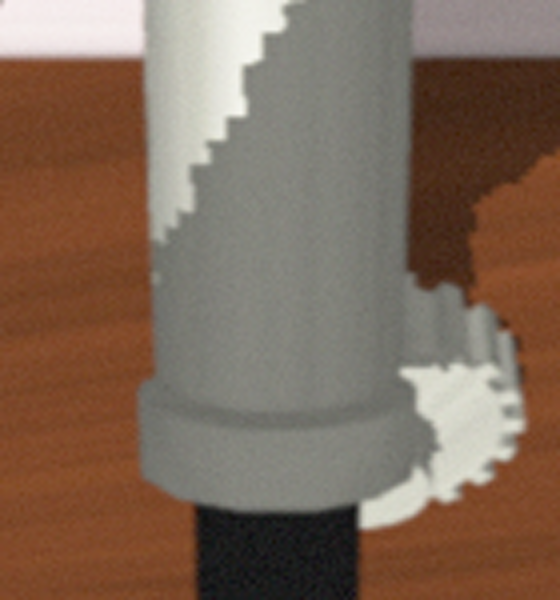

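View pics/s13.png

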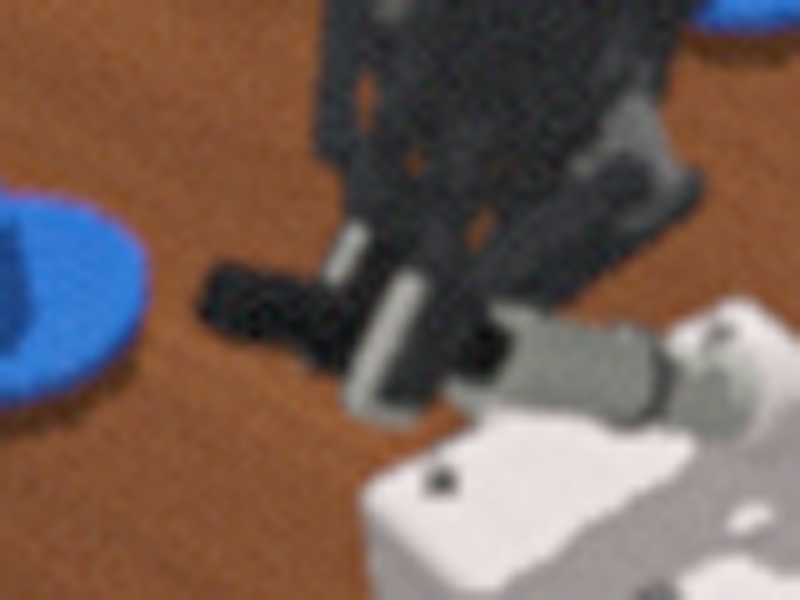

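The collar is on the mouth. One firmer push with the small tilt corrected, to make sure it has stopped.

Emit:
arm_command(moves=[0.0005,0.003,0,0,0,0.005,1,0.0005,0.003,0,0,0,0.005,1,0,0.003,0,0,0,0.003,1])

```text
clock: 20.95
eef_pos: [0.548, -0.1016, 0.2682]
tool_rot: [-0.591, 0.387, 0.241, 0.665]
ft_force: [6.6, -1.2, -0.1]
grip_width: 0.0149
```

Run:
```python
from h import *
p,Rt=rodpose(.0,0,.0,m=[.6026,-.1149,.115])
plan(p,Rt,n=1);print(bot.get_obs()["ft_force"])
```

```text
dist 0.0018 ang(deg) 0.90 rows 1 | tool shift [ 0.0017 -0.0004 -0.0005] rv [-0.0012  0.      0.0157]
[0.0017, -0.0004, -0.0005, -0.0012, 0.0, 0.0157]
[ 6.597  -1.1921 -0.0705]
```

Emit:
arm_command(moves=[0.001,0.005,0,0,0,0.012,1,0.001,0.006,0,0,0,0.012,1,0.001,0.006,0,0,0,0.012,1])

```text
clock: 21.2
eef_pos: [0.5476, -0.1014, 0.268]
tool_rot: [-0.592, 0.387, 0.239, 0.666]
ft_force: [10.3, -3.1, 2.3]
grip_width: 0.0147
```

Run:
```python
from h import *
p,Rt=rodpose(.0,0,.0,m=[.6026,-.1149,.115])
plan(p,Rt,n=1);print(bot.get_obs()["ft_force"])
im=bot.camera("wrist")[:,:,::-1].copy();crop(im,250,130,140,150,4,"pics/w14.png")
```

```text
dist 0.0022 ang(deg) 1.08 rows 1 | tool shift [ 0.0019 -0.0008 -0.0005] rv [-0.0029 -0.0005  0.0187]
[0.0019, -0.0008, -0.0005, -0.0029, -0.0005, 0.0187]
[10.324  -3.0933  2.2808]
```

View pics/w14.png

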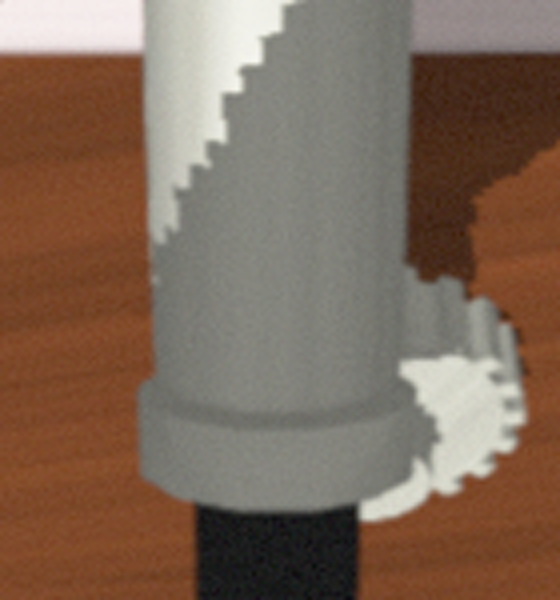

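Seated against the mouth with about 11 N push, and the picture no longer changes. Withdrawing along the axis.

Emit:
arm_command(moves=[0.0004,-0.004,0,0,0,0.003,1,0.0004,-0.008,0,0,0,0.004,1,0.0004,-0.008,0,0,0,0.004,1,0.0003,-0.008,0,0,0,0.004,1,0.0002,-0.008,0,0,0,0.003,1])

```text
clock: 21.67
eef_pos: [0.5745, -0.108, 0.2853]
tool_rot: [-0.585, 0.396, 0.25, 0.662]
ft_force: [0.5, -0.4, -2.3]
grip_width: 0.015
```

Run:
```python
from h import *
p,Rt=rodpose(.12,0,.0,m=[.6026,-.1149,.115])
plan(p,Rt,n=1);print(bot.get_obs()["ft_force"])
```

```text
dist 0.0883 ang(deg) 0.85 rows 1 | tool shift [-0.0017 -0.0883 -0.0001] rv [-0.0025 -0.0004 -0.0146]
[-0.0017, -0.0883, -0.0001, -0.0025, -0.0004, -0.0146]
[ 0.5164 -0.3846 -2.2821]
```

Emit:
arm_command(moves=[-0.0004,-0.008,0,0,0,-0.005,1,-0.0004,-0.009,0,0,0,-0.004,1,-0.0004,-0.009,0,0,0,-0.004,1,-0.0002,-0.009,0,0,0,-0.001,1,0,-0.009,0,0,0,0,1,0,-0.009,0,0,0,0,1,0,-0.009,0,0,0,0,1,0,-0.009,0,0,0,0,1,0,-0.009,0,0,0,0,1,0,-0.005,0,0,0,0,1,0,0,0,0,0,0,1,0,0,0,0,0,0,1])

```text
clock: 22.67
eef_pos: [0.6455, -0.1248, 0.3363]
tool_rot: [-0.586, 0.395, 0.25, 0.662]
ft_force: [0.2, -0.6, -1.2]
grip_width: 0.0147
```

Run:
```python
from h import *
p,Rt=rodpose(.12,0,.0,m=[.6026,-.1149,.115])
plan(p,Rt,n=1);print(bot.get_obs()["ft_force"])
im=bot.camera("wrist")[:,:,::-1].copy();cv2.imwrite("pics/w15.png",im)
im=bot.camera("scene")[:,:,::-1].copy(); crop(im,193,180,100,75,8,'pics/s15.png')
# level target: same place raised, tool down, yaw kept
plan([.62,-.12,.44],down(76.7),n=12)
```

```text
dist 0.0022 ang(deg) 0.70 rows 1 | tool shift [-0.0021  0.0007 -0.0002] rv [-0.002  -0.0002 -0.012 ]
[-0.0021, 0.0007, -0.0002, -0.002, -0.0002, -0.012]
[ 0.2325 -0.5887 -1.1586]
dist 0.1071 ang(deg) 35.28 rows 12 | tool shift [-0.0997 -0.0392 -0.0011] rv [-0.0012  0.0006  0.6158]
[-0.0083, -0.0033, -0.0001, -0.0001, 0.0001, 0.0513]
[-0.0085, -0.0028, -0.0001, -0.0001, 0.0001, 0.0513]
[-0.0086, -0.0024, -0.0001, -0.0001, 0.0001, 0.0513]
[-0.0087, -0.002, -0.0001, -0.0001, 0.0001, 0.0513]
[-0.0088, -0.0015, -0.0001, -0.0001, 0.0001, 0.0513]
[-0.0089, -0.0011, -0.0001, -0.0001, 0.0001, 0.0513]
[-0.0089, -0.0006, -0.0001, -0.0001, 0.0001, 0.0513]
[-0.0089, -0.0001, -0.0001, -0.0001, 0.0001, 0.0513]
[-0.0089, 0.0003, -0.0001, -0.0001, 0.0001, 0.0513]
[-0.0089, 0.0008, -0.0001, -0.0001, 0.0001, 0.0513]
[-0.0088, 0.0012, -0.0001, -0.0001, 0.0001, 0.0513]
[-0.0088, 0.0017, -0.0001, -0.0001, 0.0001, 0.0513]
```

View pics/w15.png

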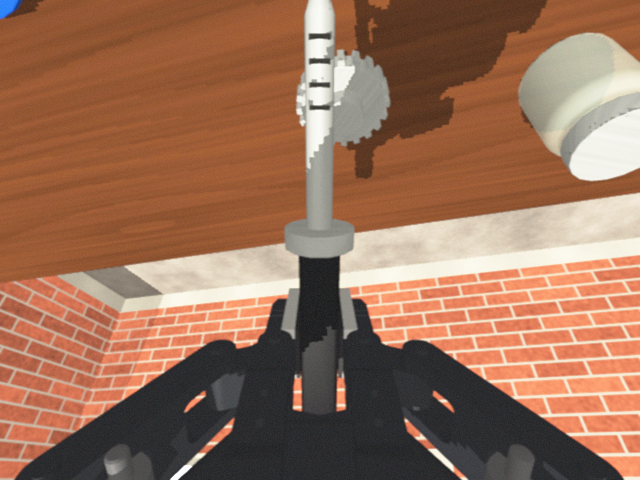

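View pics/s15.png

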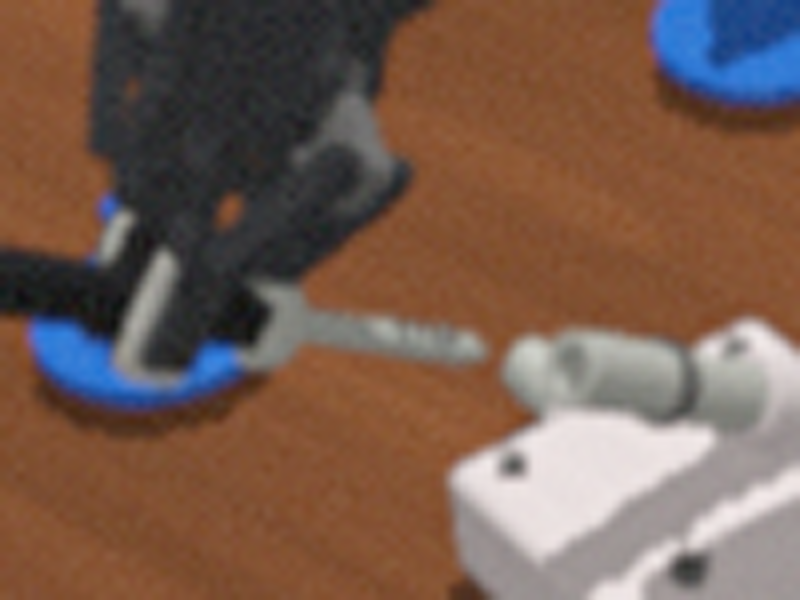

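The rod is clear of the tube, its pose in the jaws unchanged and marks facing up. Now raise and level.

Emit:
arm_command(moves=[-0.005,-0.004,0,0,0,0.02,1,-0.0085,-0.003,0,0,0,0.05,1,-0.0085,-0.0025,0,0,0,0.052,1,-0.009,-0.002,0,0,0,0.052,1,-0.009,-0.0015,0,0,0,0.052,1,-0.009,-0.001,0,0,0,0.052,1,-0.009,-0.0006,0,0,0,0.052,1,-0.009,0,0,0,0,0.052,1,-0.009,0,0,0,0,0.052,1,-0.009,0.001,0,0,0,0.052,1,-0.009,0.001,0,0,0,0.05,1,-0.007,0.001,0,0,0,0.05,1,-0.003,0,0,0,0,0.025,1,0,0,0,0,0,0,1,0,0,0,0,0,0,1])

```text
clock: 24.02
eef_pos: [0.6143, -0.1174, 0.4368]
tool_rot: [-0.427, 0.564, 0.45, 0.545]
ft_force: [0.4, -0.5, -0.6]
grip_width: 0.0144
```

Run:
```python
from h import *
p0,r0=pose();print(p0,r0.as_matrix(),bot.get_obs()["joint_vel"])
plan([p0[0],p0[1],.45],down(76.7),n=2)
for y in(.125,0): print((p0+r0.apply([.1552,y,0])))
cv2.imwrite("pics/w16.png",bot.camera("wrist")[:,:,::-1]);im=bot.camera("scene")[:,:,::-1];cv2.imwrite("pics/s16.png",im)
```

```text
[ 0.6143 -0.1174  0.4368] [[-0.0403 -0.9723  0.2303]
 [ 0.0097  0.2301  0.9731]
 [-0.9991  0.0415  0.0002]] [-0.0008  0.0052  0.0008  0.0024 -0.0001  0.0008]
dist 0.0132 ang(deg) 2.38 rows 2 | tool shift [-0.0132  0.0005  0.    ] rv [-0.0003  0.0002 -0.0415]
[-0.0066, 0.0003, 0.0, -0.0001, 0.0001, -0.0207]
[-0.0066, 0.0001, 0.0, -0.0001, 0.0001, -0.0207]
[ 0.4865 -0.0872  0.2869]
[ 0.6081 -0.1159  0.2817]
```

View pics/s16.png

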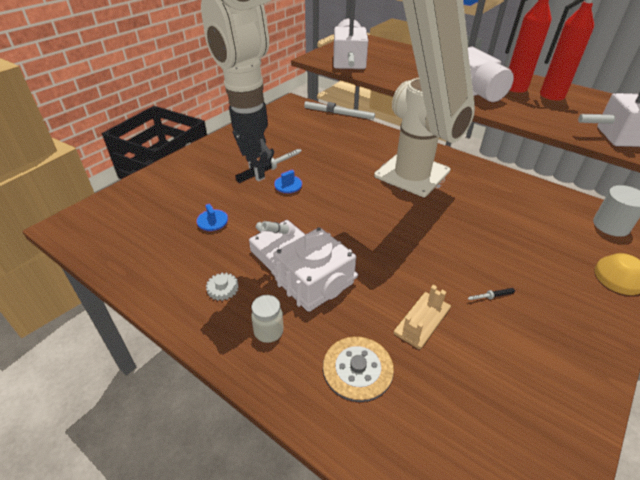

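View pics/w16.png

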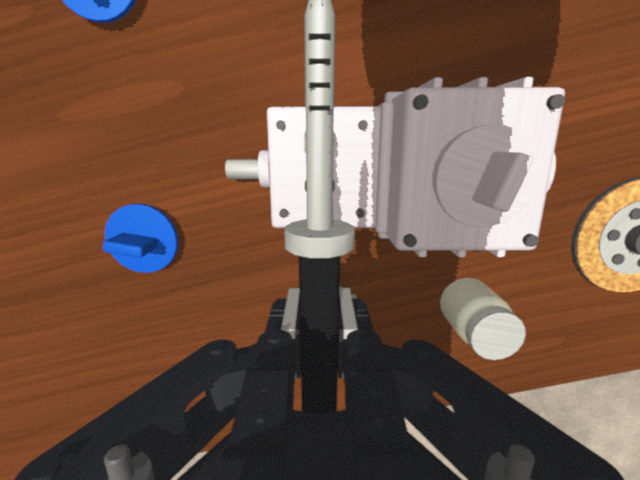

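Emit:
arm_command(moves=[-0.005,0,0,0,0,-0.02,1,-0.005,0,0,0,0,-0.02,1,0,0,0,0,0,0,1,0,0,0,0,0,0,1,0,0,0,0,0,0,1,0,0,0,0,0,0,1])

```text
clock: 24.62
eef_pos: [0.6132, -0.1172, 0.4474]
tool_rot: [-0.44, 0.554, 0.438, 0.555]
ft_force: [0.7, -0.8, -1.3]
grip_width: 0.0151
```

Run:
```python
from h import *
o=bot.get_obs();p0,r0=pose();print(p0,r0.as_matrix(),o["joint_vel"],o["clock"],o["grip_width"])
for y in(.125,0): print((p0+r0.apply([.1552,y,0])))
im=cv2.imread("pics/s16.png");crop(im,235,205,140,105,5,"pics/s17.png")
cv2.imwrite("pics/w17.png",bot.camera("wrist")[:,:,::-1])
```

```text
[ 0.6132 -0.1172  0.4474] [[ 0.0034 -0.9731  0.2302]
 [-0.0006  0.2302  0.9731]
 [-1.     -0.0035  0.0002]] [ 0.     -0.0072 -0.0045 -0.0014 -0.0001 -0.0012] 24.6167 0.015112000471350055
[ 0.4921 -0.0885  0.2918]
[ 0.6138 -0.1173  0.2922]
```

View pics/s17.png

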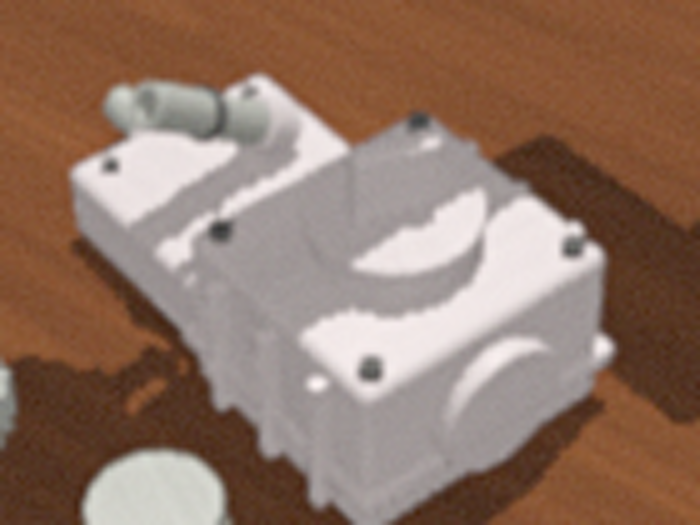

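View pics/w17.png

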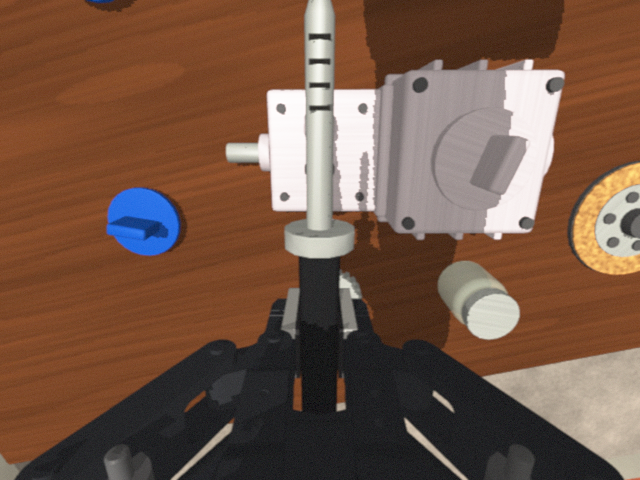

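The cover is seated flat. The rod is level about 0.29 m up, marks towards the camera (up), and the arm is at rest. Handing in.

Run:
```python
from h import *
print(bot.job_done())
```

```text
the job is handed in; nothing more can be done
None
```

The job is handed in at about 24.7 s of the 67 s allowed; no verdict is reported.

- **Cover:** I set the white cover on the rim and let go of it. The blue look-alikes were left alone. In the wrist picture right after release, its disc centre was within about 1 pixel of the rim position I had measured. The later scene pictures show it flat and seated.
- **Rod:** I took the full-size rod from the rest and pushed it down the guide tube. It stopped on the mouth at the expected depth, with about 11 N of push and no further movement in the picture. I then drew it right out.
- **Final pose:** The rod is gripped (opening 15 mm), with its axis about 0.29 m above the bench. The tool is level within about 0.2°, the marks face up and the arm is at rest. It touches nothing else in the pictures.

**What disagreed:**
- **First cover grip:** it came out about 15 mm too high and slightly tilted, so I reopened the gripper and redid it.
- **Wrist camera:** it disagreed with the arm's own position reading by about 1.5 mm sideways and 3 mm in depth. I therefore checked the tube alignment in the scene camera before inserting.
- **Seating push:** the tool tilted about 1° while pushing the rod home. I corrected this during withdrawal, and the rod's seat in the jaws looked unchanged afterwards.

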